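# Empty the notched pan of heat-sink discs into the bin at the tipping stand

## Robot

A 6-joint arm with a two-finger parallel gripper is mounted at the origin on the work surface. World frame = base frame: x ahead of the robot, y to its left, z up, the work surface at z = 0. Lengths are in m, angles in rad, forces in N, time in s.
With the tool pointing down it reaches from about 0.3 to 0.875 m from the base axis. Payload 6.4 kg.
Tool frame: the origin (TCP) lies midway between the tips of the shut fingers; the grasp point (between the pads) lies 19 mm behind it; z points along the fingers, y is the direction in which the jaws open and shut (so a half turn about z gives the same grasp; the last joint's range is limited). The gripper opens to 85 mm and grips with 20 to 120 N. Pads are 22 mm wide; open, the fingers measure 114 mm over their backs; the gripper's body (76 mm by 85 mm) begins 54 mm behind the grasp point. The pads swing forward as they close: fully open they stand 13 mm farther back than shut.
Start: joints at [0.986, 0.181, 1.607, -0, 1.354, -0.206], TCP at [0.213, 0.534, 0.231] pointing down, gripper open.
Joint ranges: [-2.99, 2.99], [-0.89, 2.07], [0.3, 2.58], [-1.14, 4.28], [0, 2.63], [-3.12, 3.12]. Speed limits (rad/s): [2.57, 2.57, 3.01, 3.14, 3.14, 3.14].

## Interface

Orientations are given as a unit quaternion [w, x, y, z].
In Python, from bench import ctrl gives the robot as it stands.
- The arm moves only by the tool apply_moves, never from a script. Its argument "plan" is a list of rows, each an object with "translation": the shift along the tool's x, y, z in m, a list of three; "angular": the turn, a rotation vector about the tool's x, y, z in rad, a list of three; "hand": the finger opening in m, from 0 to 0.0854. In form: [{"translation": [x, y, z], "angular": [rx, ry, rz], "hand": hand}, ...]. A call has 1 to 10 rows; each row shifts and turns the commanded pose from where the row before left it, along the tool's axes as they then stand; what a row does not reach is not made up. A row lasts 1/8 s, in which the tool goes at most 62.5 mm and 10.7 degrees, less where a joint would pass 70% of its speed; a pose out of reach is approached as far as the arm can. A call with a gripper value outside its range is refused whole. The fingers move at their own pace and stop on an object; the grip force is fixed at half the most. Time passes only in rows, so rows that do not move let the fingers close. It gives the time, the measured TCP pose, the force and the opening at its end, in the units of the state.
- ctrl.get_obs(): the state, without advancing time (a new reading comes with each control period).
- ctrl.camera(name): name is "scene" or "top" or "wrist"; returns a dict with "img" (384x512x3 uint8, red, green, blue), "K" (3x3 intrinsics, pixels), "eye" and "orientation" of the camera in the world. Camera axes: x right, y up, looking along -z (the intrinsics and any distortion apply to the point x, -y, -z); pixel columns grow to the right and rows downward; lengths in m; the calibration is good to about 2 mm. A picture is of the moment at which its call begins. There is no depth.
- ctrl.hand_in(): hands the job in, once; it reports no verdict.
The state is a dict: "time_s": time; "q": joint angles; "dq": joint speeds; "joint_efforts": joint torques, N m; "eef_pos": TCP position; "eef_rot": TCP orientation; "wrist_force": force on the tool from outside, world axes, zero at the start; "torque": the same for the moment, N m; "opening": opening from 0.0 (shut) to 1.0 (fully open).
Only numpy, scipy, OpenCV 4.12 (cv2) and the standard library are available. Lean on these libraries where they do the work, as an engineer would, in place of code of your own. Each camera call takes 0.05 s, during which the arm holds its last target.

## Task

Carry the notched pan of discs level by its overhead bar to the tipping stand, set it down flat with its open corner nested between the two slanted guide bars, and let go. Then take it by the short tail handle opposite the open corner and raise the tail, with the open corner staying in its place on the stand, so that all three discs slide out through the corner into the blue bin in front of the stand. Lower the empty pan flat back in the same place on the stand, release it, spill no disc on the bench, and leave the roll of tape, the screwdriver and the white bottle where they are.

Things in the scene. Friction and masses are not known exactly. Their poses are not given: they have to be found in the camera images.
- pan_mid (a point): Centre of the full square of the grey plastic pan, 13 mm above its underside. Pan: 200 mm square, floor 8 mm thick, walls 5 mm thick and 26 mm high, one corner cut off, leaving a gap 127 mm wide (120 mm between the wall ends); about 0.42 kg. Axes of all pan points: x along the diagonal from tail handle to open corner, y left, z up.
- pan_bail (a point): Middle of the pan's overhead bar, a round steel bar 12 mm thick and 224 mm long, along y, its centre line 80 mm above the pan's underside and 14 mm behind (-x of) the square's centre. It lies over the balance point: the pan hangs level from it. Sloping legs at both ends join it to the pan's side corners.
- pan_stub (a point): Grip point of the pan's tail handle, a grey bar 14 mm wide (y), 22 mm high, 66 mm long, that sticks out of the rear corner along -x. At its mid-height, 13 mm above the pan's underside, 248 mm behind the lip. The bar's free end is 28 mm further back, the pan's wall 29 mm in front; both sides are free.
- pan_lip (a point): Middle of the pan's open corner at the pan's underside, 78 mm in front of (+x of) the square's centre.
- stand_nest (a point): Where the pan's lip belongs on the fixed tipping stand: on its level aluminium top, 75 mm above the bench. x points the pouring way, to the bin; z up. The top is 230 mm wide and runs from 6 mm in front of this point to 138 mm behind it, so the tail handle of a pan set down here sticks out clear behind.
- guide_left (a point): Top of the left (+y) of two steel guide bars on the stand, each 8 mm thick, 14 mm high, 52 mm long, at 45 degrees to x: a V, wide to the rear, open by 127 mm in front. With the lip on the nest point they stand 3 to 4 mm off the pan's two front walls, so lower the pan from above, at or up to 15 mm behind that point. They stop it sliding forward.
- guide_right (a point): Top of the right (-y) guide bar, the mirror image.
- bin_in (a point): Centre of the inner floor, 5 mm above the bench, of the loose open blue bin, 170 mm (x, same direction as the stand's x) by 240 mm (y), 60 mm high, walls 5 mm. It stands directly in front of the stand, its centre 97 mm in front of the stand's nest point and up to 15 mm to either side.
- disc0_center (a point): Centre of an aluminium heat-sink disc, 60 mm across and 14 mm thick, lying loose and flat in the pan. The discs are smooth: they start to slide when the pan is tilted 11 to 17 degrees, and run out dependably at 35 to 45 degrees.
- disc1_center (a point): Centre of a second such disc.
- disc2_center (a point): Centre of a third such disc.
- tape: Bystander, to be left alone: roll of tape, 90 mm across, 24 mm high, lying flat. Origin at the middle of its underside.
- driver: Bystander, to be left alone: screwdriver, 180 mm long. Origin at the middle of its underside.
- glue: Bystander, to be left alone: white bottle, 50 mm across, 140 mm high. Origin at the middle of its underside.
Mind the look-alikes: they are no part of the job. What is shaped like the part that bears disc1_center but pink or turquoise is not meant.

How it is judged:
On the way, in this order (a step that is already met when the one before it is completed fails the run):
1. the pan stands flat on the stand with its open corner in the nest (within 22 mm), all three discs in it, and the gripper is off the overhead bar (distance between pan_lip and stand_nest below 0.022 m and angle between pan_mid's own z axis and vertical below 0.07 rad and angle between the x axis of pan_mid and the x axis of stand_nest, either way round below 0.2 rad and distance between each of disc0_center, disc1_center, disc2_center and pan_mid below 0.13 m and distance between the grasp point and pan_bail above 0.04 m), for 0.2 s.
2. held by the tail handle (grasp point within 45 mm of it), the pan is tipped nose down by more than 8.6 degrees with its open corner still in place (within 35 mm) (angle between pan_mid's own x axis and vertical above 1.7208 rad and distance between pan_lip and stand_nest below 0.035 m and distance between the grasp point and pan_stub below 0.045 m), for 0.1 s.
3. all three discs lie in the bin while the open corner of the pan is still in place (within 35 mm) (x of disc0_center in the frame of bin_in between -0.085 and 0.085 m and y of disc0_center in the frame of bin_in between -0.12 and 0.12 m and z of disc0_center in the frame of bin_in between -0.005 and 0.05 m and x of disc1_center in the frame of bin_in between -0.085 and 0.085 m and y of disc1_center in the frame of bin_in between -0.12 and 0.12 m and z of disc1_center in the frame of bin_in between -0.005 and 0.05 m and x of disc2_center in the frame of bin_in between -0.085 and 0.085 m and y of disc2_center in the frame of bin_in between -0.12 and 0.12 m and z of disc2_center in the frame of bin_in between -0.005 and 0.05 m and distance between pan_lip and stand_nest below 0.035 m), for 0.2 s.
At the end, for the whole second after the job is handed in: All three discs lie inside the blue bin; the empty pan lies flat (within 4 degrees) on the stand, its lip within 30 mm of the nest point and pointing the pouring way within 11 degrees (x of disc0_center in the frame of bin_in between -0.085 and 0.085 m and y of disc0_center in the frame of bin_in between -0.12 and 0.12 m and z of disc0_center in the frame of bin_in between -0.005 and 0.05 m and x of disc1_center in the frame of bin_in between -0.085 and 0.085 m and y of disc1_center in the frame of bin_in between -0.12 and 0.12 m and z of disc1_center in the frame of bin_in between -0.005 and 0.05 m and x of disc2_center in the frame of bin_in between -0.085 and 0.085 m and y of disc2_center in the frame of bin_in between -0.12 and 0.12 m and z of disc2_center in the frame of bin_in between -0.005 and 0.05 m and distance between pan_lip and stand_nest below 0.03 m and angle between pan_mid's own z axis and vertical below 0.07 rad and angle between the x axis of pan_mid and the x axis of stand_nest, either way round below 0.2 rad); the robot touches nothing.
It fails at once if a disc is spilled on the bench ((height (world z) of disc0_center below 0.0115 m and horizontal distance between disc0_center and bin_in above 0.15 m) or (height (world z) of disc1_center below 0.0115 m and horizontal distance between disc1_center and bin_in above 0.15 m) or (height (world z) of disc2_center below 0.0115 m and horizontal distance between disc2_center and bin_in above 0.15 m)).
It fails at once if a bystander is disturbed (moved by more than 40 mm) (distance of any of tape, driver, glue from where it was at the start of the episode above 0.04 m).
It also fails if it takes over 64 s, if anything falls off the work surface, if the arm or the gripper's body presses on something with over 40 N, if the wrist force passes 120 N, or if a joint passes its speed limit or range.

## Working session

There is one attempt and no reset: what is moved stays moved. The work goes in short steps, Python scripts to look and compute and a tool call to move; the robot and the scene stay as the last step left them, time stands still between calls to the robot, and variables do not carry over. Pictures are saved under pics/ and viewed, and the job is handed in when it is done.

Besides the shell and the picture viewer there is one more tool, called after "Request:" as name([rows], argument=value, ...), one row to a line, values as JSON. apply_moves: Moves the arm, as the interface text tells. Its arguments: {"type":"object","properties":{"plan":{"type":"array","items":{"type":"object","properties":{"translation":{"type":"array","items":{"type":"number"}},"angular":{"type":"array","items":{"type":"number"}},"hand":{"type":"number"}}}}},"required":["plan"]}

```bash
ls; mkdir -p pics; python3 - <<'E'
from bench import ctrl
import cv2
print(ctrl.get_obs())
for n in ["scene","top","wrist"]:
    c=ctrl.camera(n); print(n,c["K"],c["eye"],c["orientation"],[k for k in c])
    cv2.imwrite(f"pics/{n}0.png",c["img"][:,:,::-1])
E
```

```text
pics
{'time_s': 0.0, 'q': array([ 9.85716658e-01,  1.81564020e-01,  1.60799731e+00, -1.75115312e-05,
        1.35380472e+00, -2.06308668e-01]), 'dq': array([ 1.41916577e-04,  4.11664937e-04,  1.45629378e-03, -5.59459060e-04,
        1.39525093e-03,  6.30970986e-05]), 'joint_efforts': array([ 2.90143644e-04, -4.44852519e+01, -3.51347136e+01, -2.48004526e-04,
        8.89690215e-03,  1.51720322e-06]), 'eef_pos': array([0.21230512, 0.53377658, 0.23037641]), 'eef_rot': array([-3.33888316e-04,  1.88253486e-01,  9.82120074e-01, -8.21476837e-04]), 'wrist_force': array([0.29836159, 0.62813671, 0.39352138]), 'torque': array([ 0.02458313, -0.0011064 , -0.00571839]), 'opening': 0.9978637512240435}
scene [[370.28355653   0.         258.04878947]
 [  0.         370.28355653 187.55282384]
 [  0.           0.           1.        ]] [1.04408257 0.64640345 1.0197297 ] [0.34596245 0.11256359 0.2941687  0.88380099] ['img', 'K', 'eye', 'orientation']
top [[411.11574979   0.         250.25144725]
 [  0.         411.11574979 190.2533682 ]
 [  0.           0.           1.        ]] [0.37641925 0.12900619 1.13039502] [ 0.72306348  0.07418303 -0.06732519 -0.6834789 ] ['img', 'K', 'eye', 'orientation']
wrist [[277.41216738   0.         261.27887059]
 [  0.         277.41216738 192.31810599]
 [  0.           0.           1.        ]] [0.14213152 0.56184522 0.37279688] [ 0.81830368 -0.12392578 -0.08326093  0.55505775] ['img', 'K', 'eye', 'orientation']
```

View pics/scene0.png

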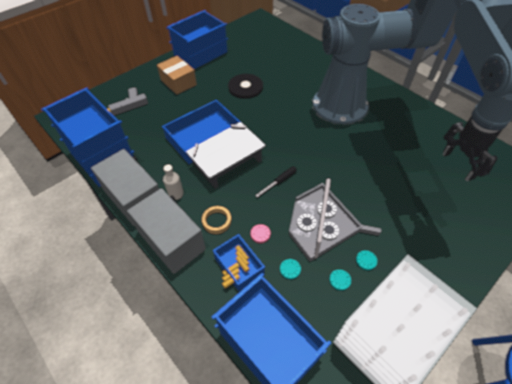

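View pics/top0.png

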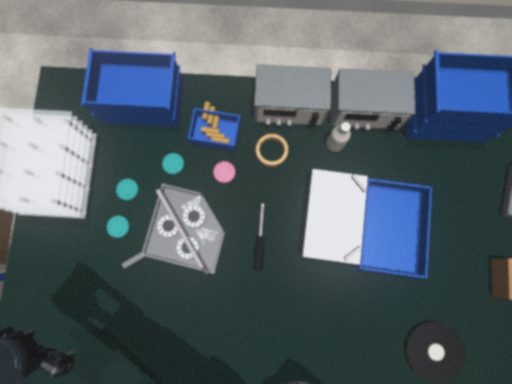

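View pics/wrist0.png

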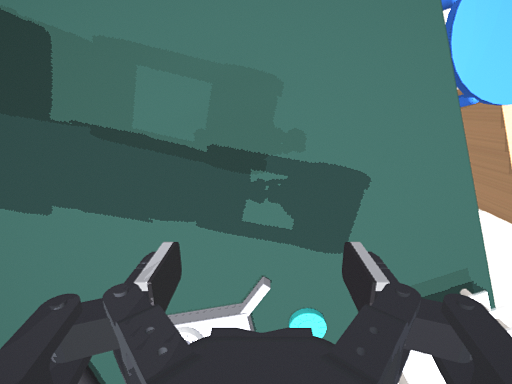

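The overview shows the pan near top-view (185,232) with its tail at (125,264). The stand and bin are at (335,215) and (398,227). I'll zoom in next.

```bash
cat > h.py <<'E'
import numpy as np, cv2
from scipy.spatial.transform import Rotation as R
def Rq(q): return R.from_quat([q[1],q[2],q[3],q[0]]).as_matrix()
class Cam:
    def __init__(s,c):
        s.K=np.array(c["K"]);s.e=np.array(c["eye"]);s.R=Rq(c["orientation"]);s.img=c["img"]
    def proj(s,P):
        p=(np.atleast_2d(P)-s.e)@s.R; p=p*[1,-1,-1]
        u=p@s.K.T; return u[:,:2]/u[:,2:]
    def ray(s,uv,z):
        uv=np.atleast_2d(uv); d=np.c_[uv,np.ones(len(uv))]@np.linalg.inv(s.K).T*[1,-1,-1]@s.R.T
        t=(z-s.e[2])/d[:,2]; return s.e+d*t[:,None]
def crop(img,x0,y0,w,h,f,name):
    c=cv2.resize(img[y0:y0+h,x0:x0+w],None,fx=f,fy=f,interpolation=cv2.INTER_CUBIC)
    c=np.ascontiguousarray(c[:,:,::-1])
    for x in range((x0//20+1)*20,x0+w,20): cv2.putText(c,str(x),((x-x0)*f,10),0,.35,(0,255,255));cv2.line(c,((x-x0)*f,12),((x-x0)*f,18),(0,255,255),1)
    for y in range((y0//20+1)*20,y0+h,20): cv2.putText(c,str(y),(0,(y-y0)*f+4),0,.35,(0,255,255))
    cv2.imwrite(name,c)
E
python3 - <<'E'
from bench import ctrl
from h import *
import pickle
cs={n:ctrl.camera(n) for n in ["scene","top"]}
pickle.dump(cs,open("c0.pkl","wb"))
t=cs["top"]["img"];s=cs["scene"]["img"]
crop(t,105,165,140,120,5,"pics/tpan.png")
crop(t,290,155,150,130,5,"pics/tst.png")
crop(s,270,165,130,110,6,"pics/span.png")
crop(s,155,95,120,95,6,"pics/sst.png")
C=Cam(cs["top"])
print(C.ray([[185,232],[125,264],[335,215],[0,0],[436,352],[340,135],[260,240]],0.0))
E
```

```text
[[ 0.47868105  0.31917688  0.        ]
 [ 0.38310371  0.47399694  0.        ]
 [ 0.5489792  -0.09172562  0.        ]
 [ 1.16437898  0.95684486  0.        ]
 [ 0.20520443 -0.3586517   0.        ]
 [ 0.78239013 -0.10246121  0.        ]
 [ 0.46841166  0.11206782  0.        ]]
```

View pics/tpan.png

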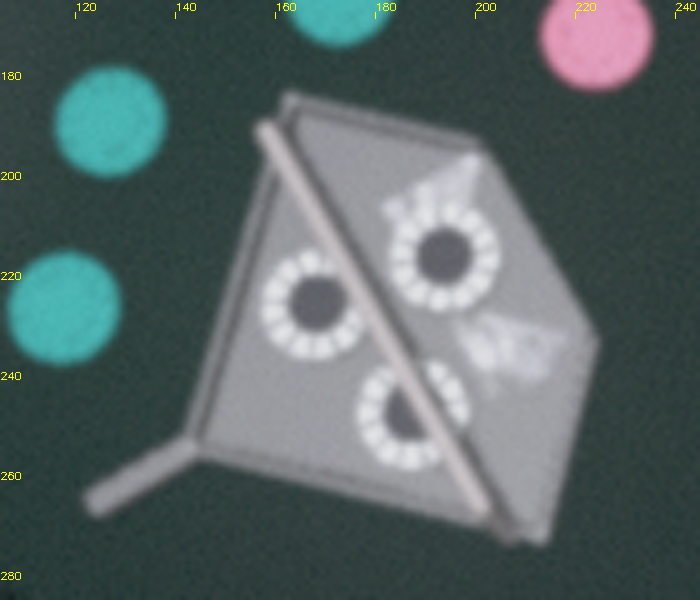

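View pics/tst.png

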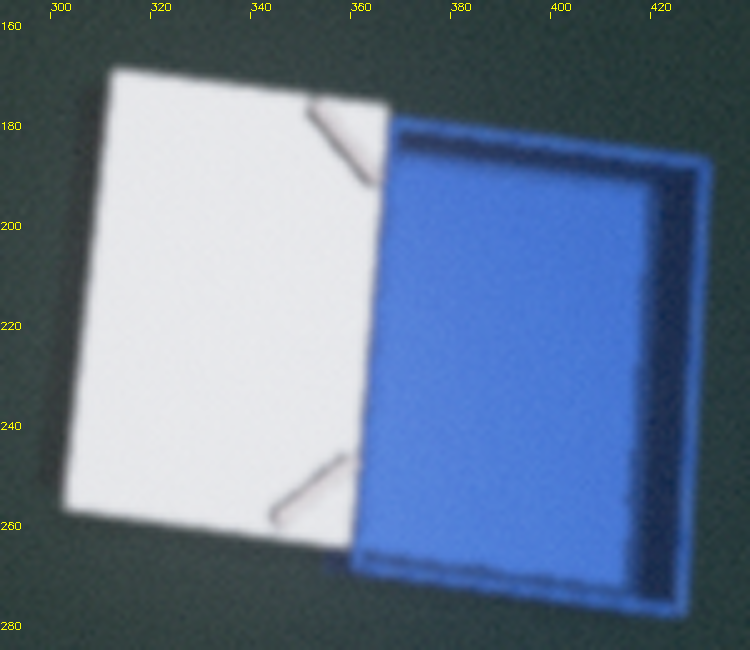

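View pics/span.png

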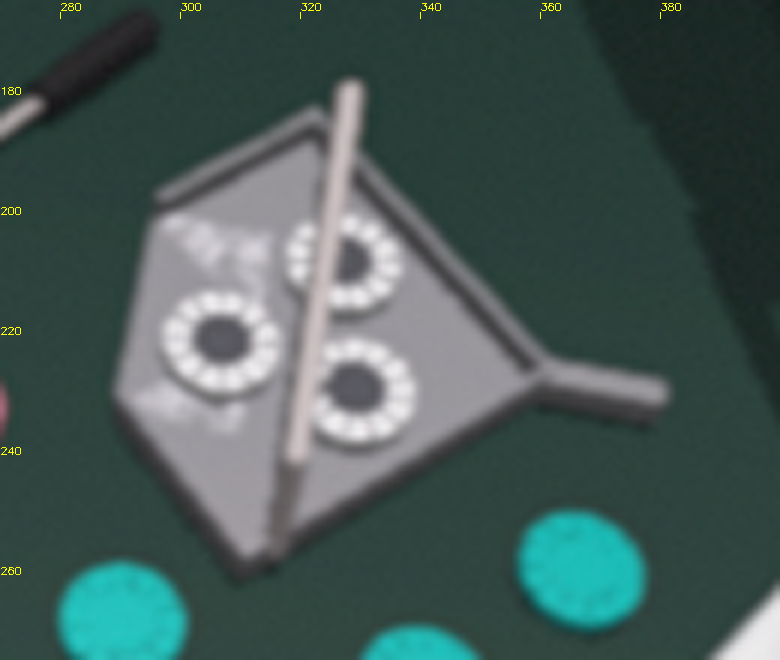

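View pics/sst.png

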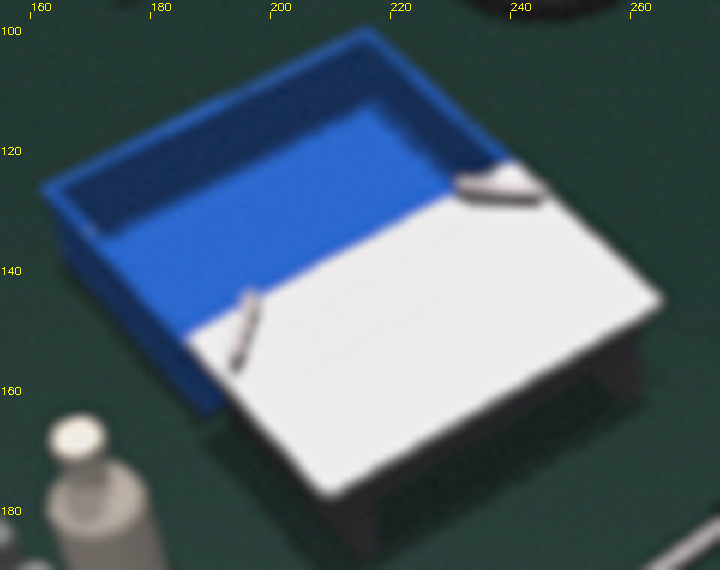

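```bash
cat > fit.py <<'E'
from h import *
from scipy.optimize import least_squares
import pickle
def un(p,x0,y0,f): return (np.array(p,float)+.5)/f-.5+[x0,y0]
def fit(obs,p0,z=0):  # obs: list of (Cam, local pts, uv)
    def res(p):
        c,s=np.cos(p[2]),np.sin(p[2]); M=np.array([[c,-s,0],[s,c,0],[0,0,1]])
        return np.concatenate([(C.proj(np.array(L)@M.T+[p[0],p[1],z])-uv).ravel() for C,L,uv in obs])
    r=least_squares(res,p0,loss='soft_l1'); return r.x,res(r.x).reshape(-1,2).round(1)
E
python3 - <<'E'
from fit import *
cs=pickle.load(open("c0.pkl","rb")); T=Cam(cs["top"]);S=Cam(cs["scene"])
# stand
L=[[.006,.115,.075],[.006,-.115,.075],[-.138,-.115,.075],[-.138,.115,.075]]
# bin dir: +x image right => world -y.
tu=un([[388,104],[352,550],[63,510],[112,67]],290,155,5)
su=un([[190,340],[512,160],[663,298],[330,495]],155,95,6)
for o in ([(T,L,tu)],[(S,L,su)],[(T,L,tu),(S,L,su)]):
    print("stand",*fit(o,[.55,-.12,-1.6]))
W=.026
P=[[0,.1414,W],[-.198,0,.024],[0,-.1414,W],[-.014,.112,.083],[-.014,-.112,.083],[.078,.0635,W],[.078,-.0635,W]]
tu=un([[290,98],[95,503],[548,542],[263,128],[485,510],[483,140],[600,342]],105,165,5)
# scene: left corner is lower (240,570)?
su=un([[245,568],[663,392],[318,108],[297,460],[349,85],[118,390],[158,195]],270,165,6)
for o in ([(T,P,tu)],[(S,P,su)],[(T,P,tu),(S,P,su)]):
    print("pan",*fit(o,[.48,.31,-.9]))
print(T.ray(un([[315,303],[443,257],[410,412]],105,165,5),.022),S.ray(un([[345,262],[220,340],[357,388]],270,165,6),.022))
E
```

```text
stand [ 0.53171418 -0.14388601 -1.6492351 ] [[-0.5  0.6]
 [-0.5 -0.8]
 [ 0.6 -0.5]
 [ 0.3  0.9]]
stand [ 0.53017969 -0.14306127 -1.64267194] [[ 0.1 -0.1]
 [-0.   0.7]
 [-0.4  0.1]
 [ 0.3 -0.4]]
stand [ 0.53097647 -0.14348625 -1.64709005] [[-0.7  0.8]
 [-0.5 -0.5]
 [ 0.5 -0.1]
 [ 0.1  1.3]
 [-0.2 -0.2]
 [-0.2  0.8]
 [-0.7  0.3]
 [-0.2 -0.3]]
pan [ 0.4892665   0.30841011 -0.97061068] [[-0.  -0.7]
 [-0.8  0.8]
 [-0.1  0.2]
 [ 1.4  0.7]
 [-0.2 -0.8]
 [ 0.   0.2]
 [ 0.1 -0.5]]
pan [ 0.48949196  0.31154768 -0.96922522] [[ 0.1 -1.6]
 [ 0.6  0.1]
 [-0.3  0.3]
 [-0.  -0.7]
 [ 0.2  1.2]
 [-0.3  0.4]
 [-0.3  0.1]]
pan [ 0.48912665  0.30971617 -0.96972093] [[-0.5 -0.7]
 [-1.2  0.9]
 [-0.5  0.2]
 [ 0.9  0.8]
 [-0.7 -0.7]
 [-0.5  0.2]
 [-0.4 -0.5]
 [-0.3 -2.1]
 [ 0.2 -0.3]
 [-0.6 -0. ]
 [-0.4 -1.2]
 [-0.2  0.8]
 [-0.7 -0. ]
 [-0.6 -0.3]]
[[0.49238036 0.36415307 0.022     ]
 [0.52128198 0.29704471 0.022     ]
 [0.43690766 0.30765096 0.022     ]] [[0.43637495 0.30873107 0.022     ]
 [0.52156776 0.29651518 0.022     ]
 [0.49100113 0.36432638 0.022     ]]
```

```bash
cat > plan.py <<'E'
from h import *
import json
def down(a):  # tool z down, tool y at world angle a, x at a+90deg
    y=np.array([np.cos(a),np.sin(a),0]);z=np.array([0,0,-1.]);x=np.cross(y,z)
    return np.c_[x,y,z]
def rows(p,Rm,pt,Rt,n,hand,ease=True):
    """from measured pose to target; returns rows rounded, simulating rounding"""
    p=np.array(p,float).copy();Rm=Rm.copy();p0=p.copy();R0=Rm.copy()
    w=R.from_matrix(R0.T@Rt).as_rotvec(); out=[]
    for i in range(n):
        s=(i+1)/n
        if ease: s=s*s*(3-2*s)
        pd=p0+(pt-p0)*s; Rd=R0@R.from_rotvec(w*s).as_matrix()
        t=np.round(Rm.T@(pd-p),3)+0; a=np.round(R.from_matrix(Rm.T@Rd).as_rotvec(),3)+0
        out.append(dict(translation=t.tolist(),angular=a.tolist(),hand=hand))
        p=p+Rm@t; Rm=Rm@R.from_rotvec(a).as_matrix()
    return out,p,Rm
def show(out):
    print("["+",\n".join(json.dumps(o) for o in out)+"]")
E
python3 - <<'E'
from plan import *
from bench import ctrl
o=ctrl.get_obs()
r,_,_=rows(o["eef_pos"],Rq(o["eef_rot"]),np.array([.4811,.3213,.15]),down(2.171),10,.085)
show(r); print(np.round(down(1.192)-Rq(o["eef_rot"]),2))
E
```

```text
[{"translation": [-0.009, -0.003, 0.002], "angular": [0.0, 0.0, -0.027], "hand": 0.085},
{"translation": [-0.025, -0.008, 0.006], "angular": [0.0, 0.0, -0.075], "hand": 0.085},
{"translation": [-0.035, -0.015, 0.009], "angular": [0.0, 0.0, -0.109], "hand": 0.085},
{"translation": [-0.041, -0.022, 0.011], "angular": [0.0, 0.0, -0.134], "hand": 0.085},
{"translation": [-0.041, -0.03, 0.012], "angular": [0.0, 0.0, -0.144], "hand": 0.085},
{"translation": [-0.036, -0.036, 0.012], "angular": [0.0, 0.0, -0.145], "hand": 0.085},
{"translation": [-0.028, -0.037, 0.011], "angular": [0.0, -0.001, -0.134], "hand": 0.085},
{"translation": [-0.019, -0.034, 0.009], "angular": [0.0, 0.0, -0.109], "hand": 0.085},
{"translation": [-0.01, -0.024, 0.007], "angular": [-0.001, 0.0, -0.075], "hand": 0.085},
{"translation": [-0.003, -0.009, 0.002], "angular": [0.0, 0.0, -0.027], "hand": 0.085}]
[[ 0.  0.  0.]
 [ 0. -0.  0.]
 [-0.  0. -0.]]
```

Request:
apply_moves([
  {"translation": [-0.009, -0.003, 0.002], "angular": [0.0, 0.0, -0.027], "hand": 0.085},
  {"translation": [-0.025, -0.008, 0.006], "angular": [0.0, 0.0, -0.075], "hand": 0.085},
  {"translation": [-0.035, -0.015, 0.009], "angular": [0.0, 0.0, -0.109], "hand": 0.085},
  {"translation": [-0.041, -0.022, 0.011], "angular": [0.0, 0.0, -0.134], "hand": 0.085},
  {"translation": [-0.041, -0.03, 0.012], "angular": [0.0, 0.0, -0.144], "hand": 0.085},
  {"translation": [-0.036, -0.036, 0.012], "angular": [0.0, 0.0, -0.145], "hand": 0.085},
  {"translation": [-0.028, -0.037, 0.011], "angular": [0.0, 0.0, -0.134], "hand": 0.085},
  {"translation": [-0.019, -0.034, 0.009], "angular": [0.0, 0.0, -0.109], "hand": 0.085},
  {"translation": [-0.01, -0.024, 0.007], "angular": [0.0, 0.0, -0.075], "hand": 0.085},
  {"translation": [-0.003, -0.009, 0.002], "angular": [0.0, 0.0, -0.027], "hand": 0.085},
])

```text
time_s: 1.5
eef_pos: [0.4822, 0.3196, 0.1495]
eef_rot: [-0.001, -0.295, 0.955, -0.0]
wrist_force: [-0.8, 0.2, -0.5]
opening: 0.995
```

```bash
python3 - <<'E'
from plan import *
from bench import ctrl
c=ctrl.camera("wrist"); W=Cam(c)
im=np.ascontiguousarray(c["img"][:,:,::-1])
a=-.970;x=np.array([np.cos(a),np.sin(a),0]);y=np.array([-x[1],x[0],0])
m=np.array([.489,.310,0])
for L in [(-.014,.112,.083),(-.014,-.112,.083),(-.014,0,.083),(0,.1414,.026),(0,-.1414,.026),(-.198,0,.024),(.078,.0635,.008)]:
    u=W.proj(m+x*L[0]+y*L[1]+[0,0,L[2]])[0]; print(L,u.round()); 
    if abs(u).max()<2000: cv2.circle(im,(int(u[0]),int(u[1])),4,(0,255,255),1)
cv2.imwrite("pics/w1.png",im)
o=ctrl.get_obs(); print(o["eef_pos"],o["q"].round(3))
p=o["eef_pos"];Rm=Rq(o["eef_rot"]); 
r,_,_=rows(p,Rm,np.array([.4811,.3213,.061]),down(2.171),8,.085); show(r)
E
```

```text
(-0.014, 0.112, 0.083) [264. 321.]
(-0.014, -0.112, 0.083) [264.  51.]
(-0.014, 0, 0.083) [264. 206.]
(0, 0.1414, 0.026) [251. 305.]
(0, -0.1414, 0.026) [247.  26.]
(-0.198, 0, 0.024) [447. 185.]
(0.078, 0.0635, 0.008) [182. 236.]
[0.48255658 0.31934859 0.14948642] [ 3.800e-01  2.740e-01  1.669e+00 -1.000e-03  1.199e+00 -1.791e+00]
[{"translation": [0.0, 0.0, 0.004], "angular": [0.0, 0.0, 0.0], "hand": 0.085},
{"translation": [0.0, 0.0, 0.01], "angular": [0.0, 0.0, 0.0], "hand": 0.085},
{"translation": [0.0, 0.001, 0.014], "angular": [0.0, 0.0, 0.0], "hand": 0.085},
{"translation": [0.0, 0.0, 0.016], "angular": [0.0, 0.0, 0.0], "hand": 0.085},
{"translation": [0.0, 0.001, 0.016], "angular": [0.0, -0.001, 0.0], "hand": 0.085},
{"translation": [0.0, 0.0, 0.015], "angular": [0.0, 0.0, 0.0], "hand": 0.085},
{"translation": [0.0, 0.0, 0.01], "angular": [0.0, 0.0, 0.0], "hand": 0.085},
{"translation": [0.0, 0.0, 0.003], "angular": [0.0, 0.0, 0.0], "hand": 0.085}]
```

View pics/w1.png

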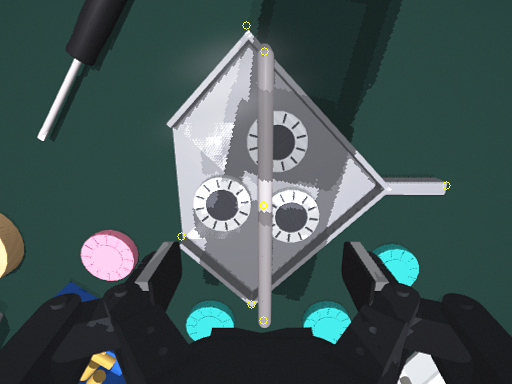

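The wrist view shows the bar vertical at u≈264, and the predicted marks fall on it. The pan pose is confirmed, so I'm descending.

Request:
apply_moves([
  {"translation": [0.0, 0.0, 0.005], "angular": [0.0, 0.0, 0.0], "hand": 0.085},
  {"translation": [0.0, 0.001, 0.012], "angular": [0.0, 0.0, 0.0], "hand": 0.085},
  {"translation": [0.0, 0.0, 0.018], "angular": [0.0, 0.0, 0.0], "hand": 0.085},
  {"translation": [0.0, 0.001, 0.02], "angular": [0.0, 0.0, 0.0], "hand": 0.085},
  {"translation": [0.0, 0.0, 0.018], "angular": [0.0, 0.0, 0.0], "hand": 0.085},
  {"translation": [0.0, 0.0, 0.012], "angular": [0.0, 0.0, 0.0], "hand": 0.085},
  {"translation": [0.0, 0.0, 0.003], "angular": [0.0, 0.0, 0.0], "hand": 0.085},
  {"translation": [0.0, 0.0, 0.0], "angular": [0.0, 0.0, 0.0], "hand": 0.085},
])

```text
time_s: 2.55
eef_pos: [0.4803, 0.3228, 0.0624]
eef_rot: [0.0, -0.296, 0.955, 0.0]
wrist_force: [0.8, -0.5, -0.3]
opening: 0.996
```

Request:
apply_moves([
  {"translation": [0.0, -0.002, 0.001], "angular": [0.0, 0.0, 0.0], "hand": 0.04},
  {"translation": [0.0, 0.0, 0.0], "angular": [0.0, 0.0, 0.0], "hand": 0.0},
  {"translation": [0.0, 0.0, 0.0], "angular": [0.0, 0.0, 0.0], "hand": 0.0},
  {"translation": [0.0, 0.0, 0.0], "angular": [0.0, 0.0, 0.0], "hand": 0.0},
  {"translation": [0.0, 0.0, 0.0], "angular": [0.0, 0.0, 0.0], "hand": 0.0},
  {"translation": [0.0, 0.0, 0.0], "angular": [0.0, 0.0, 0.0], "hand": 0.0},
])

```text
time_s: 3.3
eef_pos: [0.4812, 0.3213, 0.0616]
eef_rot: [0.0, -0.296, 0.955, 0.0]
wrist_force: [-1.4, 1.1, 4.2]
opening: 0.115
```

Request:
apply_moves([
  {"translation": [0.0, 0.0, -0.002], "angular": [0.0, 0.0, 0.0], "hand": 0.0},
  {"translation": [0.0, 0.0, -0.005], "angular": [0.0, 0.0, 0.0], "hand": 0.0},
  {"translation": [0.0, 0.0, -0.008], "angular": [0.0, 0.0, 0.0], "hand": 0.0},
  {"translation": [0.0, 0.0, -0.01], "angular": [0.0, 0.0, 0.0], "hand": 0.0},
  {"translation": [0.0, 0.0, -0.01], "angular": [0.0, 0.0, 0.0], "hand": 0.0},
  {"translation": [0.0, 0.0, -0.008], "angular": [0.0, 0.0, 0.0], "hand": 0.0},
  {"translation": [0.0, 0.0, -0.005], "angular": [0.0, 0.0, 0.0], "hand": 0.0},
  {"translation": [0.0, 0.0, -0.002], "angular": [0.0, 0.0, 0.0], "hand": 0.0},
  {"translation": [0.0, 0.0, 0.0], "angular": [0.0, 0.0, 0.0], "hand": 0.0},
])

```text
time_s: 4.42
eef_pos: [0.4811, 0.321, 0.1112]
eef_rot: [-0.0, -0.296, 0.955, -0.0]
wrist_force: [0.7, -0.5, -6.4]
opening: 0.116
```

```bash
python3 - <<'E'
from h import *
from bench import ctrl
for n in ["wrist","scene"]:
    c=ctrl.camera(n); 
    if n=="scene": crop(c["img"],230,90,180,150,4,"pics/s2.png")
    else: cv2.imwrite("pics/w2.png",c["img"][:,:,::-1])
o=ctrl.get_obs(); print(o["eef_pos"],o["wrist_force"],o["torque"],o["opening"])
E
```

```text
[0.48090855 0.32094937 0.11090201] [ 0.08466658  0.14079876 -6.11463617] [ 0.00366953  0.04172325 -0.0381529 ] 0.11802818366300281
```

View pics/w2.png

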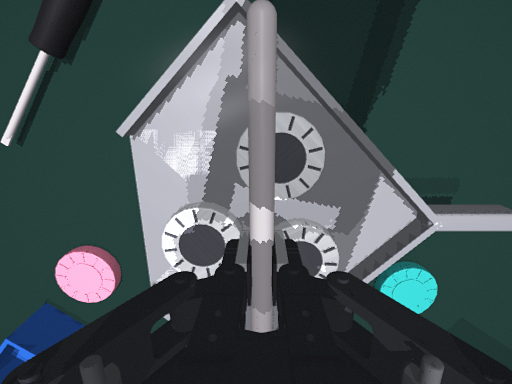

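View pics/s2.png

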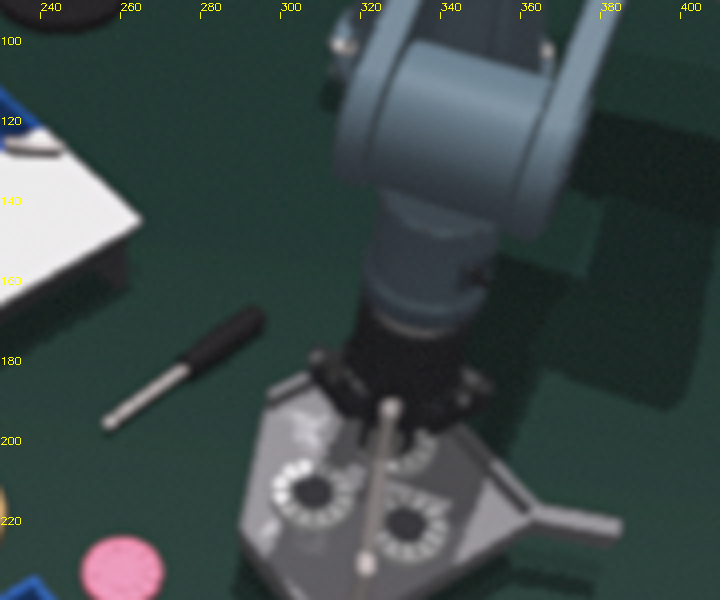

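The pan is lifted level with all three discs in it, and the wrist reads 6.1 N. Next I'll plan the carry in one smooth move.

```bash
python3 - <<'E'
from plan import *
from bench import ctrl
o=ctrl.get_obs(); p=np.array([.481,.321,.1113]);Rm=down(2.171)
e=lambda s:s*s*s*(10-15*s+6*s*s)
p0=p.copy();pt=np.array([.5384,-.0468,.20]);N=30
for i in range(N):
    s=e((i+1)/N); sz=e(min(1,(i+1)/14))
    pd=p0+(pt-p0)*s; pd[2]=p0[2]+(pt[2]-p0[2])*sz
    Rd=down(2.171-.6764*s)
    t=np.round(Rm.T@(pd-p),3)+0;a=np.round(R.from_matrix(Rm.T@Rd).as_rotvec(),3)+0
    p=p+Rm@t;Rm=Rm@R.from_rotvec(a).as_matrix()
    print(json.dumps(dict(translation=t.tolist(),angular=a.tolist(),hand=0)),"," if i%10<9 else "\n")
print(p,Rm.round(3))
E
```

```text
{"translation": [0.0, 0.0, 0.0], "angular": [0.0, 0.0, 0.0], "hand": 0} ,
{"translation": [0.0, -0.001, -0.002], "angular": [0.0, 0.0, 0.002], "hand": 0} ,
{"translation": [0.001, -0.002, -0.004], "angular": [0.0, 0.0, 0.004], "hand": 0} ,
{"translation": [0.002, -0.003, -0.007], "angular": [0.0, 0.0, 0.007], "hand": 0} ,
{"translation": [0.003, -0.006, -0.009], "angular": [0.0, 0.0, 0.011], "hand": 0} ,
{"translation": [0.003, -0.008, -0.011], "angular": [0.0, 0.0, 0.015], "hand": 0} ,
{"translation": [0.004, -0.009, -0.011], "angular": [0.0, 0.0, 0.02], "hand": 0} ,
{"translation": [0.005, -0.013, -0.012], "angular": [0.0, 0.0, 0.023], "hand": 0} ,
{"translation": [0.006, -0.014, -0.011], "angular": [0.0, 0.0, 0.028], "hand": 0} ,
{"translation": [0.005, -0.016, -0.009], "angular": [0.0, 0.0, 0.032], "hand": 0} 

{"translation": [0.006, -0.019, -0.007], "angular": [0.0, 0.0, 0.035], "hand": 0} ,
{"translation": [0.006, -0.02, -0.004], "angular": [0.0, 0.0, 0.038], "hand": 0} ,
{"translation": [0.005, -0.021, -0.001], "angular": [0.0, 0.0, 0.04], "hand": 0} ,
{"translation": [0.004,
[... 763 characters left out ...]
, 0.0, 0.024], "hand": 0} ,
{"translation": [-0.002, -0.01, 0.0], "angular": [0.0, 0.0, 0.019], "hand": 0} ,
{"translation": [-0.001, -0.009, 0.0], "angular": [0.0, 0.0, 0.015], "hand": 0} ,
{"translation": [-0.001, -0.005, 0.0], "angular": [0.0, 0.0, 0.011], "hand": 0} ,
{"translation": [-0.001, -0.004, 0.0], "angular": [0.0, 0.0, 0.008], "hand": 0} ,
{"translation": [-0.001, -0.002, 0.0], "angular": [0.0, 0.0, 0.004], "hand": 0} ,
{"translation": [0.0, -0.001, 0.0], "angular": [0.0, 0.0, 0.001], "hand": 0} ,
{"translation": [0.0, 0.0, 0.0], "angular": [0.0, 0.0, 0.0], "hand": 0} 

[ 0.53839901 -0.04637632  0.2003    ] [[-0.997  0.076  0.   ]
 [ 0.076  0.997  0.   ]
 [ 0.     0.    -1.   ]]
```

Request:
apply_moves([
  {"translation": [0.0, -0.001, -0.002], "angular": [0.0, 0.0, 0.002], "hand": 0},
  {"translation": [0.001, -0.002, -0.004], "angular": [0.0, 0.0, 0.004], "hand": 0},
  {"translation": [0.002, -0.003, -0.007], "angular": [0.0, 0.0, 0.007], "hand": 0},
  {"translation": [0.003, -0.006, -0.009], "angular": [0.0, 0.0, 0.011], "hand": 0},
  {"translation": [0.003, -0.008, -0.011], "angular": [0.0, 0.0, 0.015], "hand": 0},
  {"translation": [0.004, -0.009, -0.011], "angular": [0.0, 0.0, 0.02], "hand": 0},
  {"translation": [0.005, -0.013, -0.012], "angular": [0.0, 0.0, 0.023], "hand": 0},
  {"translation": [0.006, -0.014, -0.011], "angular": [0.0, 0.0, 0.028], "hand": 0},
  {"translation": [0.005, -0.016, -0.009], "angular": [0.0, 0.0, 0.032], "hand": 0},
])

```text
time_s: 5.65
eef_pos: [0.4936, 0.2432, 0.1882]
eef_rot: [0.0, -0.226, 0.974, -0.0]
wrist_force: [0.6, -0.5, -7.0]
opening: 0.116
```

Request:
apply_moves([
  {"translation": [0.006, -0.019, -0.007], "angular": [0.0, 0.0, 0.035], "hand": 0},
  {"translation": [0.006, -0.02, -0.004], "angular": [0.0, 0.0, 0.038], "hand": 0},
  {"translation": [0.005, -0.021, -0.001], "angular": [0.0, 0.0, 0.04], "hand": 0},
  {"translation": [0.004, -0.023, -0.001], "angular": [0.0, 0.0, 0.041], "hand": 0},
  {"translation": [0.003, -0.022, 0.0], "angular": [0.0, 0.0, 0.042], "hand": 0},
  {"translation": [0.003, -0.024, 0.0], "angular": [0.0, 0.0, 0.042], "hand": 0},
  {"translation": [0.001, -0.022, 0.0], "angular": [0.0, 0.0, 0.042], "hand": 0},
  {"translation": [0.001, -0.022, 0.0], "angular": [0.0, 0.0, 0.04], "hand": 0},
  {"translation": [0.0, -0.021, 0.0], "angular": [0.0, 0.0, 0.037], "hand": 0},
  {"translation": [-0.001, -0.019, 0.0], "angular": [0.0, 0.0, 0.035], "hand": 0},
])

```text
time_s: 6.9
eef_pos: [0.5259, 0.0291, 0.2003]
eef_rot: [-0.0, -0.032, 1.0, -0.0]
wrist_force: [0.1, 0.0, -6.9]
opening: 0.117
```

Request:
apply_moves([
  {"translation": [-0.002, -0.018, 0.0], "angular": [0.0, 0.0, 0.032], "hand": 0},
  {"translation": [-0.002, -0.015, 0.0], "angular": [0.0, 0.0, 0.028], "hand": 0},
  {"translation": [-0.002, -0.013, 0.0], "angular": [0.0, 0.0, 0.024], "hand": 0},
  {"translation": [-0.002, -0.01, 0.0], "angular": [0.0, 0.0, 0.019], "hand": 0},
  {"translation": [-0.001, -0.009, 0.0], "angular": [0.0, 0.0, 0.015], "hand": 0},
  {"translation": [-0.001, -0.005, 0.0], "angular": [0.0, 0.0, 0.011], "hand": 0},
  {"translation": [-0.001, -0.004, 0.0], "angular": [0.0, 0.0, 0.008], "hand": 0},
  {"translation": [-0.001, -0.002, 0.0], "angular": [0.0, 0.0, 0.004], "hand": 0},
  {"translation": [0.0, -0.001, 0.0], "angular": [0.0, 0.0, 0.001], "hand": 0},
  {"translation": [0.0, 0.0, 0.0], "angular": [0.0, 0.0, 0.0], "hand": 0},
])

```text
time_s: 8.15
eef_pos: [0.5386, -0.0462, 0.2003]
eef_rot: [-0.0, 0.038, 0.999, 0.0]
wrist_force: [-0.5, -0.3, -6.7]
opening: 0.118
```

```bash
python3 - <<'E'
from h import *
from bench import ctrl
import pickle
cs={}
for n in ["wrist","scene","top"]:
    c=ctrl.camera(n); cs[n]=c
pickle.dump(cs,open("c3.pkl","wb"))
crop(cs["scene"]["img"],150,60,170,140,4,"pics/s3.png")
crop(cs["top"]["img"],240,120,200,150,4,"pics/t3.png")
cv2.imwrite("pics/w3.png",cs["wrist"]["img"][:,:,::-1])
o=ctrl.get_obs(); print(o["eef_pos"],o["eef_rot"],o["wrist_force"],o["torque"],o["opening"],o["q"])
E
```

```text
[ 0.53856552 -0.04612635  0.20029638] [5.24600660e-06 3.77646807e-02 9.99286660e-01 2.80017715e-05] [ 0.39878717 -0.2426904  -6.43644229] [-0.01365881  0.02358201 -0.03732767] 0.11623126836477775 [-3.05166873e-01  1.34324043e-01  1.72520089e+00  5.92374804e-05
  1.28207240e+00 -1.80043274e+00]
```

View pics/w3.png

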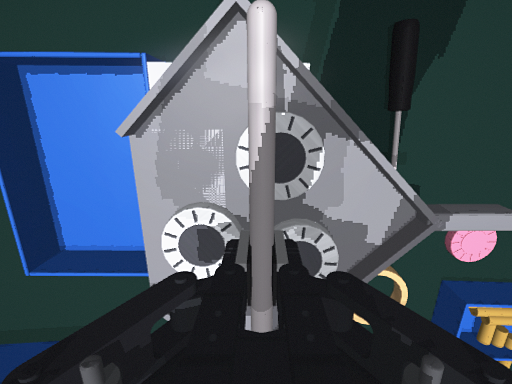

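View pics/s3.png

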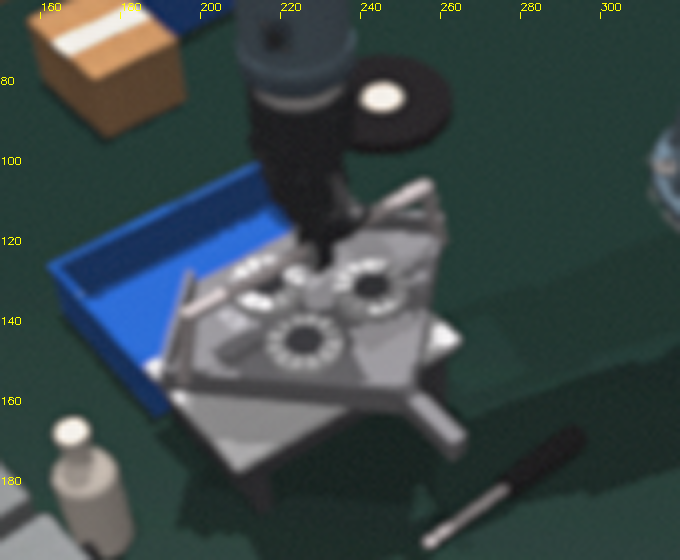

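View pics/t3.png

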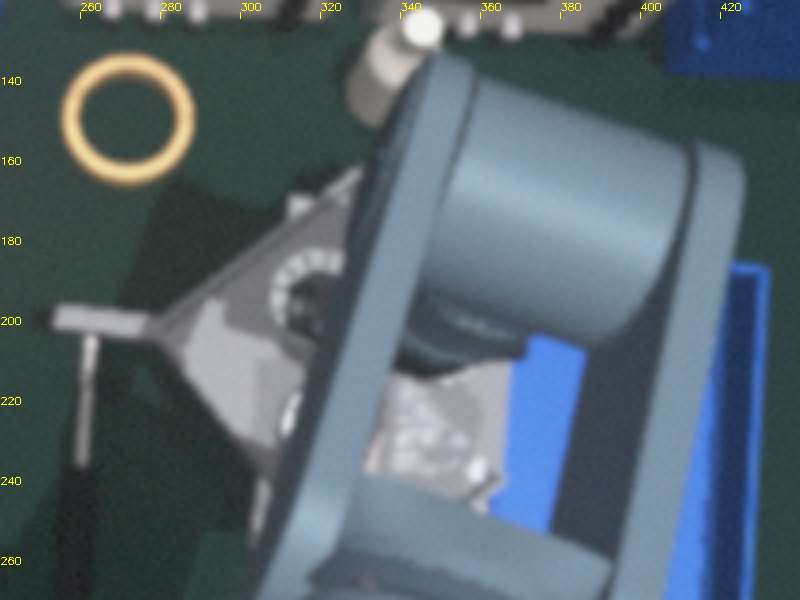

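```bash
cat > ov.py <<'E'
from h import *
def panline(C,im,x0,y0,f,mid,yaw,z,pitch=0,nest=(.531,-.1435,-1.647),col=(0,0,255)):
    x=np.array([np.cos(yaw),np.sin(yaw),0]);y=np.array([-x[1],x[0],0])
    def d(Ls,c,closed=True):
        P=np.array([[mid[0],mid[1],z]+x*L[0]+y*L[1]+[0,0,L[2]] for L in Ls]); u=(C.proj(P)-[x0,y0]+.5)*f-.5
        cv2.polylines(im,[u.round().astype(int)],closed,c,1)
    o=[(-.1414,0),(0,.1414),(.078,.0635),(.078,-.0635),(0,-.1414)]
    d([(a,b,.026) for a,b in o],col); d([(a,b,0) for a,b in o],(255,0,255))
    d([(-.198,.007,.024),(-.142,.007,.024),(-.142,-.007,.024),(-.198,-.007,.024)],col)
    d([(-.014,.112,.08),(-.014,-.112,.08)],(0,255,0),False)
    x=np.array([np.cos(nest[2]),np.sin(nest[2]),0]);y=np.array([-x[1],x[0],0]);mid=nest;z=0
    d([(.006,.115,.075),(.006,-.115,.075),(-.138,-.115,.075),(-.138,.115,.075)],(255,255,0))
E
python3 - <<'E'
from ov import *
import pickle
cs=pickle.load(open("c3.pkl","rb"))
yaw=-1.647
x=np.array([np.cos(yaw),np.sin(yaw)]); mid=np.array([.5386,-.0461])+.014*x
print(mid+.078*x, (mid+.078*x-[.531,-.1435])@np.c_[x,[-x[1],x[0]]])
for n,a,fn in [("scene",(150,60,4),"pics/s3.png"),("top",(240,120,4),"pics/t3.png")]:
    im=cv2.imread(fn); panline(Cam(cs[n]),im,*a,mid,yaw,.1387); cv2.imwrite(fn.replace("3.","3o."),im)
E
```

```text
[ 0.53159605 -0.13783301] [-0.00569592  0.00016289]
```

View pics/s3o.png

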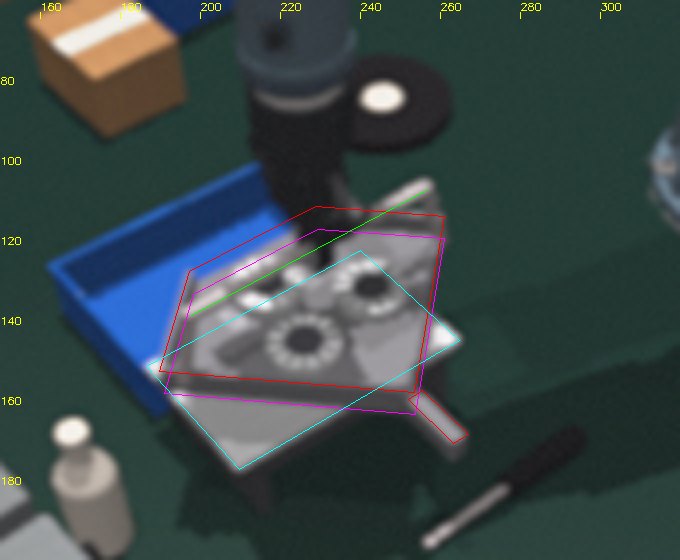

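View pics/t3o.png

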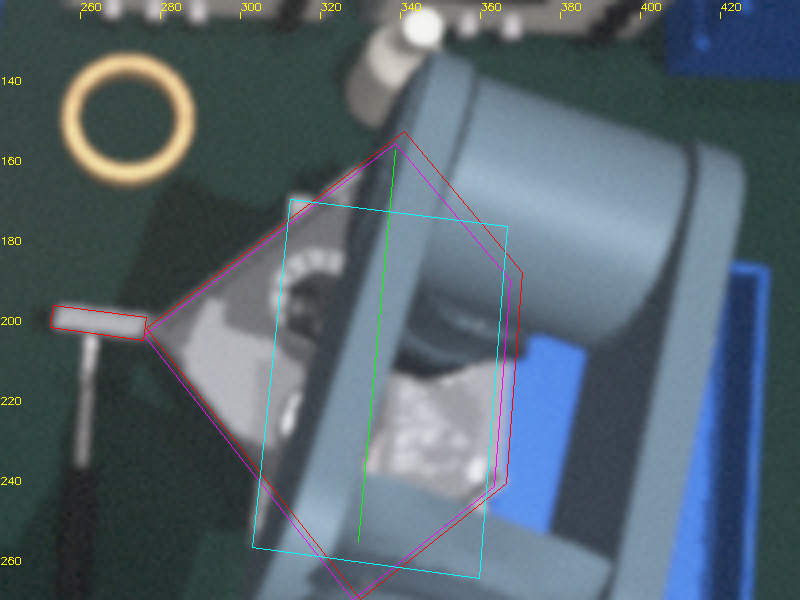

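The overlay matches in both views, with the lip predicted 5.7 mm behind the nest. I'm lowering the pan.

Request:
apply_moves([
  {"translation": [0.0, 0.0, 0.003], "angular": [0.0, 0.0, 0.0], "hand": 0},
  {"translation": [0.0, 0.0, 0.006], "angular": [0.0, 0.0, 0.0], "hand": 0},
  {"translation": [0.0, 0.0, 0.009], "angular": [0.0, 0.0, 0.0], "hand": 0},
  {"translation": [0.0, 0.0, 0.01], "angular": [0.0, 0.0, 0.0], "hand": 0},
  {"translation": [0.0, 0.0, 0.01], "angular": [0.0, 0.0, 0.0], "hand": 0},
  {"translation": [0.0, 0.0, 0.009], "angular": [0.0, 0.0, 0.0], "hand": 0},
  {"translation": [0.0, 0.0, 0.006], "angular": [0.0, 0.0, 0.0], "hand": 0},
  {"translation": [0.0, 0.0, 0.004], "angular": [0.0, 0.0, 0.0], "hand": 0},
  {"translation": [0.0, 0.0, 0.002], "angular": [0.0, 0.0, 0.0], "hand": 0},
  {"translation": [0.0, 0.0, 0.0], "angular": [0.0, 0.0, 0.0], "hand": 0},
])

```text
time_s: 9.55
eef_pos: [0.5386, -0.0463, 0.1413]
eef_rot: [0.0, 0.038, 0.999, -0.0]
wrist_force: [0.2, 0.5, -7.9]
opening: 0.114
```

Request:
apply_moves([
  {"translation": [0.0, 0.0, 0.002], "angular": [0.0, 0.0, 0.0], "hand": 0},
  {"translation": [0.0, 0.0, 0.001], "angular": [0.0, 0.0, 0.0], "hand": 0},
  {"translation": [0.0, 0.0, 0.0], "angular": [0.0, 0.0, 0.0], "hand": 0},
])

```text
time_s: 9.93
eef_pos: [0.5385, -0.0463, 0.1382]
eef_rot: [-0.0, 0.038, 0.999, 0.0]
wrist_force: [-0.8, 0.1, -7.3]
opening: 0.118
```

Request:
apply_moves([
  {"translation": [0.0, 0.0, 0.001], "angular": [0.0, 0.0, 0.0], "hand": 0},
  {"translation": [0.0, 0.0, 0.001], "angular": [0.0, 0.0, 0.0], "hand": 0},
  {"translation": [0.0, 0.0, 0.0], "angular": [0.0, 0.0, 0.0], "hand": 0},
])

```text
time_s: 10.3
eef_pos: [0.5387, -0.0466, 0.1367]
eef_rot: [0.0, 0.038, 0.999, -0.0]
wrist_force: [-2.2, -1.4, -1.7]
opening: 0.116
```

```bash
python3 - <<'E'
from ov import *
from bench import ctrl
cs={n:ctrl.camera(n) for n in ["scene","wrist"]}
yaw=-1.647
x=np.array([np.cos(yaw),np.sin(yaw)]); mid=np.array([.5386,-.0461])+.014*x
crop(cs["scene"]["img"],150,60,170,140,4,"pics/s4.png")
im=cv2.imread("pics/s4.png");panline(Cam(cs["scene"]),im,150,60,4,mid,yaw,.075);cv2.imwrite("pics/s4.png",im)
cv2.imwrite("pics/w4.png",cs["wrist"]["img"][:,:,::-1])
E
```

```text
(no output)
```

View pics/s4.png

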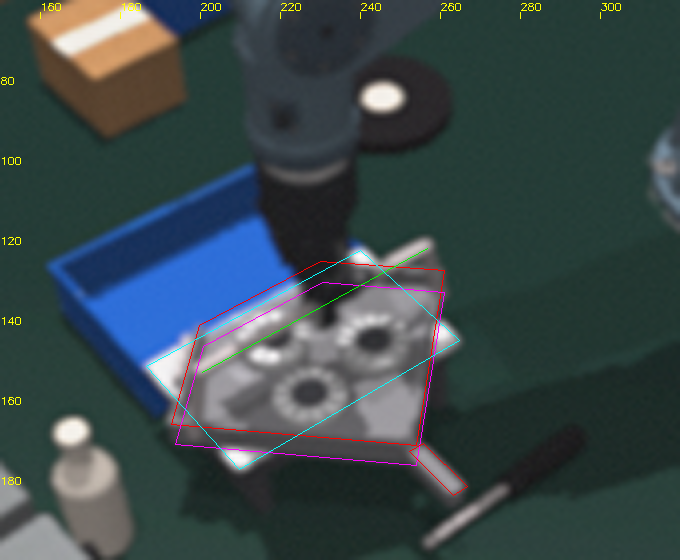

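View pics/w4.png

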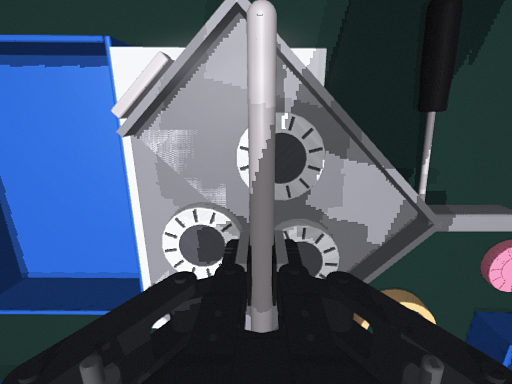

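The wrist view shows the pan between the guides with a gap to the right guide. Most of the weight is on the stand, so I'm releasing and rising.

Request:
apply_moves([
  {"translation": [0.0, 0.0, 0.0], "angular": [0.0, 0.0, 0.0], "hand": 0.03},
  {"translation": [0.0, 0.0, 0.0], "angular": [0.0, 0.0, 0.0], "hand": 0.06},
  {"translation": [0.0, 0.0, 0.0], "angular": [0.0, 0.0, 0.0], "hand": 0.06},
  {"translation": [0.0, 0.0, -0.005], "angular": [0.0, 0.0, 0.0], "hand": 0.06},
  {"translation": [0.0, 0.0, -0.015], "angular": [0.0, 0.0, 0.0], "hand": 0.06},
  {"translation": [0.0, 0.0, -0.025], "angular": [0.0, 0.0, 0.0], "hand": 0.06},
  {"translation": [0.0, 0.0, -0.025], "angular": [0.0, 0.0, 0.0], "hand": 0.06},
  {"translation": [0.0, 0.0, -0.02], "angular": [0.0, 0.0, 0.0], "hand": 0.06},
])

```text
time_s: 11.4
eef_pos: [0.5392, -0.0465, 0.2288]
eef_rot: [0.001, 0.038, 0.999, -0.0]
wrist_force: [0.4, 0.5, 0.5]
opening: 0.699
```

```bash
python3 - <<'E'
from plan import *
from bench import ctrl
cs={n:ctrl.camera(n) for n in ["wrist"]}
cv2.imwrite("pics/w5.png",cs["wrist"]["img"][:,:,::-1])
import pickle; pickle.dump(cs,open("c5.pkl","wb"))
o=ctrl.get_obs();print(o["eef_pos"],o["q"])
yaw=-1.647;x=np.array([np.cos(yaw),np.sin(yaw),0])
st=np.array([.531,-.1435,0])-.2537*x; st[2]=.17; print(st)
r,_,_=rows(o["eef_pos"],Rq(o["eef_rot"]),st,down(-.0762),14,.05);show(r)
E
```

```text
[ 0.54052204 -0.04681002  0.23158437] [-3.05274519e-01  1.03619983e-01  1.69350099e+00  3.50357622e-05
  1.33794434e+00 -1.80042823e+00]
[0.55031417 0.10946374 0.17      ]
[{"translation": [0.0, 0.002, 0.001], "angular": [0.0, 0.0, 0.023], "hand": 0.05},
{"translation": [0.0, 0.007, 0.002], "angular": [0.0, 0.0, 0.064], "hand": 0.05},
{"translation": [0.001, 0.009, 0.004], "angular": [0.0, 0.001, 0.099], "hand": 0.05},
{"translation": [0.003, 0.013, 0.005], "angular": [0.001, 0.0, 0.126], "hand": 0.05},
{"translation": [0.004, 0.014, 0.006], "angular": [0.0, 0.001, 0.146], "hand": 0.05},
{"translation": [0.008, 0.014, 0.006], "angular": [0.0, 0.0, 0.16], "hand": 0.05},
{"translation": [0.01, 0.013, 0.007], "angular": [0.001, 0.001, 0.168], "hand": 0.05},
{"translation": [0.012, 0.012, 0.006], "angular": [0.0, 0.001, 0.167], "hand": 0.05},
{"translation": [0.013, 0.009, 0.006], "angular": [0.001, 0.0, 0.16], "hand": 0.05},
{"translation": [0.013, 0.006, 0.006], "angular": [0.0, 0.001, 0.147], "hand": 0.05},
{"translation": [0.012, 0.004, 0.005], "angular": [0.0, 0.0, 0.126], "hand": 0.05},
{"translation": [0.01, 0.002, 0.004], "angular": [0.001, 0.001, 0.098], "hand": 0.05},
{"translation": [0.006, 0.0, 0.002], "angular": [0.0, 0.0, 0.064], "hand": 0.05},
{"translation": [0.002, 0.0, 0.001], "angular": [0.0, 0.0, 0.023], "hand": 0.05}]
```

View pics/w5.png

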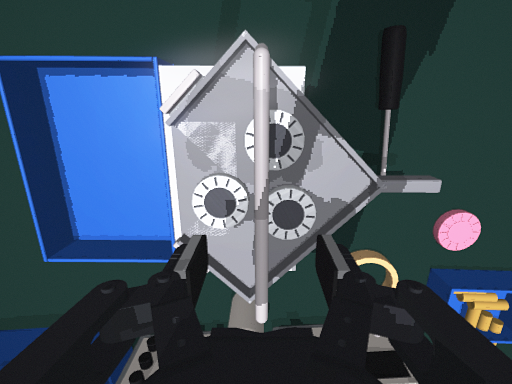

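Released. The pan sits level in the V with all three discs in it. Next I'm moving to the tail handle.

Request:
apply_moves([
  {"translation": [0.0, 0.002, 0.001], "angular": [0.0, 0.0, 0.023], "hand": 0.05},
  {"translation": [0.0, 0.007, 0.002], "angular": [0.0, 0.0, 0.064], "hand": 0.05},
  {"translation": [0.001, 0.009, 0.004], "angular": [0.0, 0.0, 0.099], "hand": 0.05},
  {"translation": [0.003, 0.013, 0.005], "angular": [0.0, 0.0, 0.126], "hand": 0.05},
  {"translation": [0.004, 0.014, 0.006], "angular": [0.0, 0.0, 0.146], "hand": 0.05},
  {"translation": [0.008, 0.014, 0.006], "angular": [0.0, 0.0, 0.16], "hand": 0.05},
  {"translation": [0.01, 0.013, 0.007], "angular": [0.0, 0.0, 0.168], "hand": 0.05},
  {"translation": [0.012, 0.012, 0.006], "angular": [0.0, 0.0, 0.167], "hand": 0.05},
  {"translation": [0.013, 0.009, 0.006], "angular": [0.0, 0.0, 0.16], "hand": 0.05},
  {"translation": [0.013, 0.006, 0.006], "angular": [0.0, 0.0, 0.147], "hand": 0.05},
])

```text
time_s: 12.7
eef_pos: [0.545, 0.0798, 0.1758]
eef_rot: [-0.001, 0.622, 0.783, -0.001]
wrist_force: [-0.6, 0.1, 0.3]
opening: 0.584
```

Request:
apply_moves([
  {"translation": [0.012, 0.004, 0.005], "angular": [0.0, 0.0, 0.126], "hand": 0.05},
  {"translation": [0.01, 0.002, 0.004], "angular": [0.0, 0.0, 0.098], "hand": 0.05},
  {"translation": [0.006, 0.0, 0.002], "angular": [0.0, 0.0, 0.064], "hand": 0.05},
  {"translation": [0.002, 0.0, 0.001], "angular": [0.0, 0.0, 0.023], "hand": 0.05},
  {"translation": [0.0, 0.0, 0.0], "angular": [0.0, 0.0, 0.0], "hand": 0.05},
  {"translation": [0.0, 0.0, 0.0], "angular": [0.0, 0.0, 0.0], "hand": 0.05},
])

```text
time_s: 13.45
eef_pos: [0.5478, 0.1095, 0.1652]
eef_rot: [-0.0, 0.733, 0.68, -0.0]
wrist_force: [0.5, -0.8, -0.0]
opening: 0.583
```

```bash
python3 - <<'E'
from plan import *
from ov import panline
from bench import ctrl
cs={n:ctrl.camera(n) for n in ["wrist","top","scene"]}
cv2.imwrite("pics/w6.png",cs["wrist"]["img"][:,:,::-1])
import pickle; pickle.dump(cs,open("c6.pkl","wb"))
crop(cs["top"]["img"],240,140,190,140,4,"pics/t6.png")
crop(cs["scene"]["img"],150,60,190,140,4,"pics/s6.png")
o=ctrl.get_obs();print(o["eef_pos"],o["eef_rot"],o["q"])
E
```

```text
[0.54795071 0.1095368  0.16538789] [8.44616395e-05 7.33481022e-01 6.79709923e-01 5.81547325e-05] [-1.50791391e-02  2.12857505e-01  1.70944875e+00 -4.45496755e-05
  1.21908562e+00  6.09983560e-02]
```

View pics/w6.png

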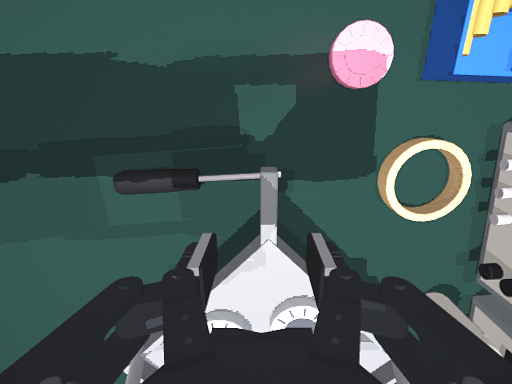

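View pics/t6.png

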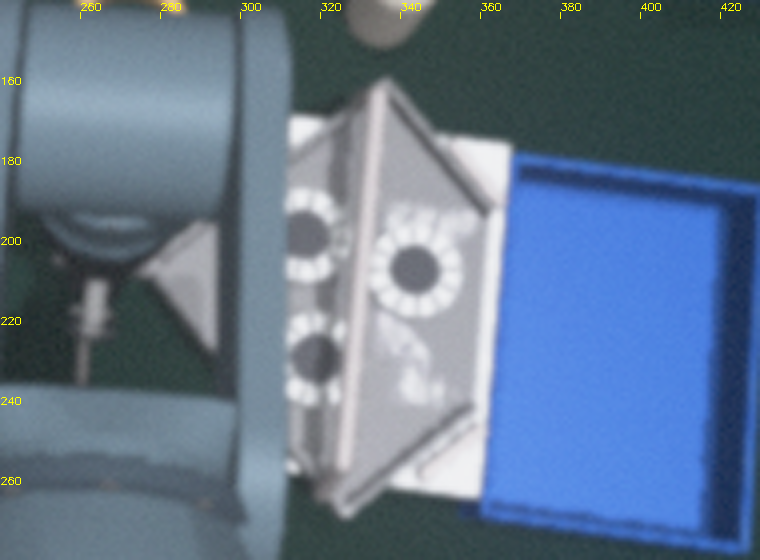

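View pics/s6.png

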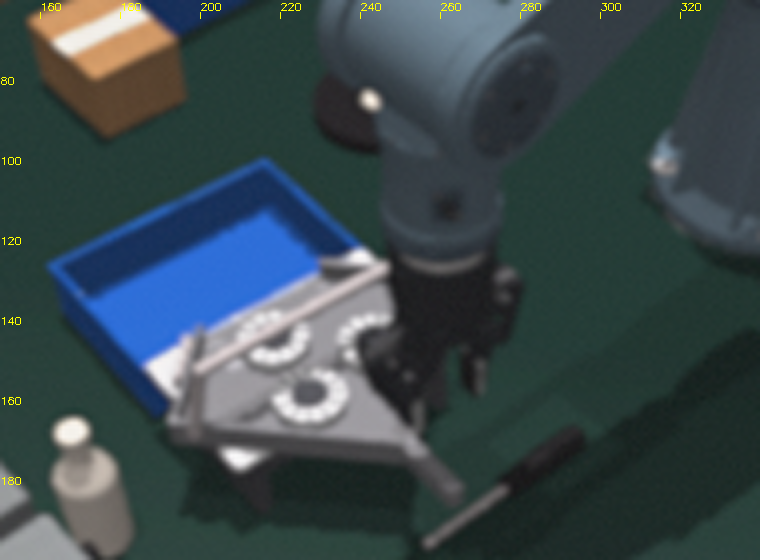

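```bash
python3 - <<'E'
from fit import *
cs=pickle.load(open("c6.pkl","rb")); T=Cam(cs["top"]);S=Cam(cs["scene"]);W=Cam(cs["wrist"])
B=.075
Wp=[[-.198,.0,.024],[-.142,0,.024]]; wu=np.array([[269,168.],[267.5,241]])
print("wrist ray",W.ray(wu,B+.024), W.e)
Tp=[[0,.1414,.026],[0,-.1414,.026],[-.014,.112,.083],[-.014,-.112,.083],[.078,.0635,.026],[.078,-.0635,.026]]
tu=un([[386,80],[343,515],[380,88],[343,468],[493,213],[474,402]],240,140,4)
Sp=[[0,.1414,.026],[-.198,0,.013],[-.014,.112,.083],[-.014,-.112,.083],[-.1414,0,.026]]
su=un([[172,425],[460,493],[199,371],[385,267],[410,435]],150,60,4)
for o in ([(T,Tp,tu)],[(S,Sp,su)],[(T,Tp,tu),(S,Sp,su),(W,Wp,wu)]):
    p,r=fit(o,[.537,-.06,-1.647],B); x=np.array([np.cos(p[2]),np.sin(p[2])])
    print(p,"lip",p[:2]+.078*x,"stub",p[:2]-.17*x); print(r.tolist())
E
```

```text
wrist ray [[0.55582455 0.13946234 0.099     ]
 [0.55039886 0.07780463 0.099     ]] [0.55349055 0.18483195 0.30746334]
[ 0.53968538 -0.06124291 -1.65003732] lip [ 0.53351104 -0.13899815] stub [0.55314225 0.10822364]
[[-0.1, -0.8], [-0.2, 0.5], [-0.7, 1.6], [-0.6, -1.6], [0.8, -0.9], [1.4, 1.5]]
[ 0.54248151 -0.06723451 -1.59140118] lip [ 0.54087445 -0.14521795] stub [0.54598409 0.1027294 ]
[[-1.5, 0.6], [-0.1, -0.8], [-0.7, 0.1], [6.9, -6.9], [0.6, 0.9]]
[ 0.53994238 -0.06110271 -1.64785698] lip [ 0.53393759 -0.13887123] stub [0.55302973 0.10839278]
[[-0.2, -0.9], [-0.1, 0.4], [-0.9, 1.5], [-0.6, -1.7], [0.7, -1.0], [1.4, 1.3], [-1.1, -0.2], [-0.9, 1.7], [-0.2, -0.2], [9.7, -5.2], [0.6, 2.8], [-0.6, 4.1], [0.3, -2.9]]
```

```bash
python3 - <<'E'
from plan import *
from bench import ctrl
o=ctrl.get_obs()
r,_,_=rows(o["eef_pos"],Rq(o["eef_rot"]),np.array([.553,.108,.069]),down(-.077),10,.05);show(r)
E
```

```text
[{"translation": [0.0, 0.0, 0.003], "angular": [0.0, 0.0, 0.0], "hand": 0.05},
{"translation": [0.0, 0.001, 0.007], "angular": [0.0, 0.0, 0.0], "hand": 0.05},
{"translation": [0.0, 0.0, 0.011], "angular": [0.0, 0.0, 0.0], "hand": 0.05},
{"translation": [0.0, 0.001, 0.013], "angular": [0.0, 0.0, 0.0], "hand": 0.05},
{"translation": [-0.001, 0.001, 0.014], "angular": [0.0, 0.0, 0.0], "hand": 0.05},
{"translation": [0.0, 0.0, 0.014], "angular": [0.0, 0.0, 0.001], "hand": 0.05},
{"translation": [0.0, 0.001, 0.014], "angular": [0.0, 0.0, 0.0], "hand": 0.05},
{"translation": [0.0, 0.001, 0.01], "angular": [0.0, 0.0, 0.0], "hand": 0.05},
{"translation": [0.0, 0.0, 0.008], "angular": [0.0, 0.0, 0.0], "hand": 0.05},
{"translation": [0.0, 0.0, 0.002], "angular": [0.0, 0.0, 0.0], "hand": 0.05}]
```

Request:
apply_moves([
  {"translation": [0.0, 0.0, 0.003], "angular": [0.0, 0.0, 0.0], "hand": 0.05},
  {"translation": [0.0, 0.001, 0.007], "angular": [0.0, 0.0, 0.0], "hand": 0.05},
  {"translation": [0.0, 0.001, 0.011], "angular": [0.0, 0.0, 0.0], "hand": 0.05},
  {"translation": [0.0, 0.001, 0.013], "angular": [0.0, 0.0, 0.0], "hand": 0.05},
  {"translation": [-0.001, 0.001, 0.014], "angular": [0.0, 0.0, 0.0], "hand": 0.05},
  {"translation": [0.0, 0.0, 0.014], "angular": [0.0, 0.0, 0.001], "hand": 0.05},
  {"translation": [0.0, 0.001, 0.014], "angular": [0.0, 0.0, 0.0], "hand": 0.05},
  {"translation": [0.0, 0.0, 0.01], "angular": [0.0, 0.0, 0.0], "hand": 0.05},
  {"translation": [0.0, 0.0, 0.008], "angular": [0.0, 0.0, 0.0], "hand": 0.05},
  {"translation": [0.0, 0.0, 0.002], "angular": [0.0, 0.0, 0.0], "hand": 0.05},
])

```text
time_s: 14.85
eef_pos: [0.5525, 0.1084, 0.0687]
eef_rot: [-0.0, 0.734, 0.679, -0.0]
wrist_force: [-0.7, -0.4, -0.3]
opening: 0.584
```

```bash
python3 - <<'E'
from plan import *
from bench import ctrl
c=ctrl.camera("wrist")
cv2.imwrite("pics/w7.png",c["img"][:,:,::-1])
print(ctrl.get_obs()["eef_pos"], Cam(c).proj([[.553,.108,.099]]))
E
```

```text
[0.55262088 0.10839635 0.06887339] [[262.61785148 276.6132744 ]]
```

View pics/w7.png

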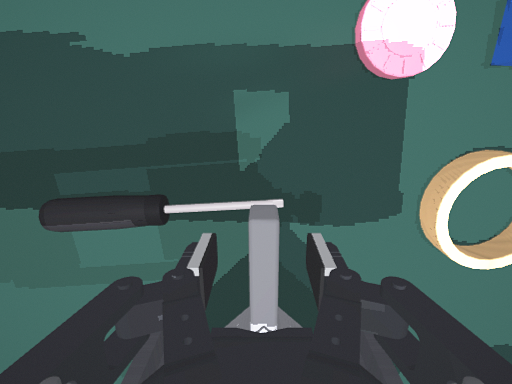

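The stub is centred between the fingers at u≈263. Closing.

Request:
apply_moves([
  {"translation": [0.0, 0.0, 0.0], "angular": [0.0, 0.0, 0.0], "hand": 0.025},
  {"translation": [0.0, 0.0, 0.0], "angular": [0.0, 0.0, 0.0], "hand": 0.0},
  {"translation": [0.0, 0.0, 0.0], "angular": [0.0, 0.0, 0.0], "hand": 0.0},
  {"translation": [0.0, 0.0, 0.0], "angular": [0.0, 0.0, 0.0], "hand": 0.0},
  {"translation": [0.0, 0.0, 0.0], "angular": [0.0, 0.0, 0.0], "hand": 0.0},
])

```text
time_s: 15.52
eef_pos: [0.5532, 0.1084, 0.0697]
eef_rot: [0.0, 0.734, 0.679, 0.0]
wrist_force: [0.7, 1.2, 3.8]
opening: 0.149
```

Gripped: opening 0.149 is about 13 mm on the 14 mm bar. Next is a small first tilt of about 0.15 rad around the lip, to check the forces.

Request:
apply_moves([
  {"translation": [0.0001, 0.0, -0.005], "angular": [0.0, 0.02, 0.0], "hand": 0.0},
  {"translation": [0.0, 0.0, -0.0075], "angular": [0.0, 0.03, 0.0], "hand": 0.0},
  {"translation": [0.0, 0.0, -0.0099], "angular": [0.0, 0.04, 0.0], "hand": 0.0},
  {"translation": [0.0, 0.0, -0.0074], "angular": [0.0, 0.03, 0.0], "hand": 0.0},
  {"translation": [0.0, 0.0, -0.005], "angular": [0.0, 0.02, 0.0], "hand": 0.0},
  {"translation": [0.0, 0.0, -0.0025], "angular": [0.0, 0.01, 0.0], "hand": 0.0},
])

```text
time_s: 16.27
eef_pos: [0.5527, 0.1062, 0.1068]
eef_rot: [-0.051, 0.732, 0.677, 0.055]
wrist_force: [0.6, 2.3, -1.2]
opening: 0.15
```

```bash
cat > tilt.py <<'E'
from h import *
def report(o,P=np.array([.534,-.139,.075]),r=np.array([.2481,0,.0053])):
    Rm=Rq(o["eef_rot"]); p=np.array(o["eef_pos"])
    th=np.arctan2(Rm[2,0],-Rm[2,2]); print("tilt deg",np.degrees(th),"lip est (rigid)",(p-Rm@r).round(4),"F",o["wrist_force"].round(1),"M",o["torque"].round(2),"q",o["q"].round(2),"open",round(o["opening"],3),"t",o["time_s"])
E
python3 - <<'E'
from tilt import *
from bench import ctrl
c=ctrl.camera("top"); crop(c["img"],240,140,190,140,4,"pics/t8.png")
s=ctrl.camera("scene"); crop(s["img"],150,60,190,140,4,"pics/s8.png")
report(ctrl.get_obs())
E
```

```text
tilt deg 8.615590321299752 lip est (rigid) [ 0.5336 -0.1392  0.0747] F [ 2.2  2.3 -1.2] M [ 0.12 -0.25  0.23] q [-0.11  0.28  1.77  0.17  1.1  -0.11] open 0.151 t 16.375
```

View pics/t8.png

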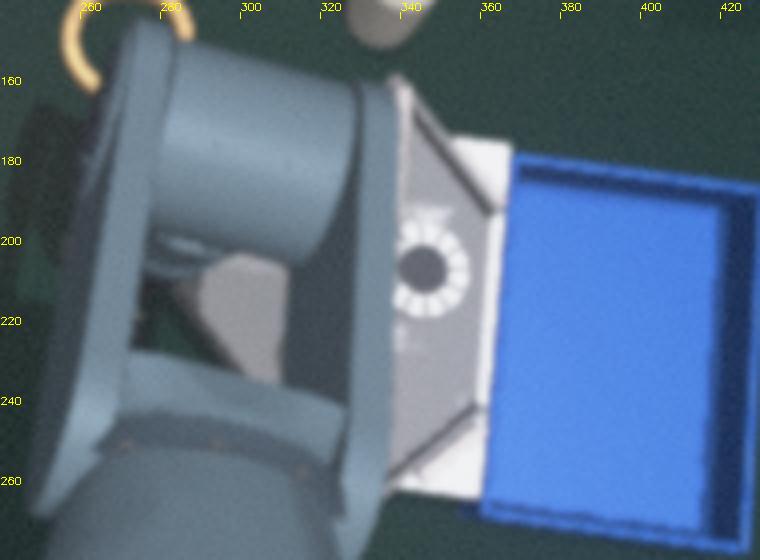

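View pics/s8.png

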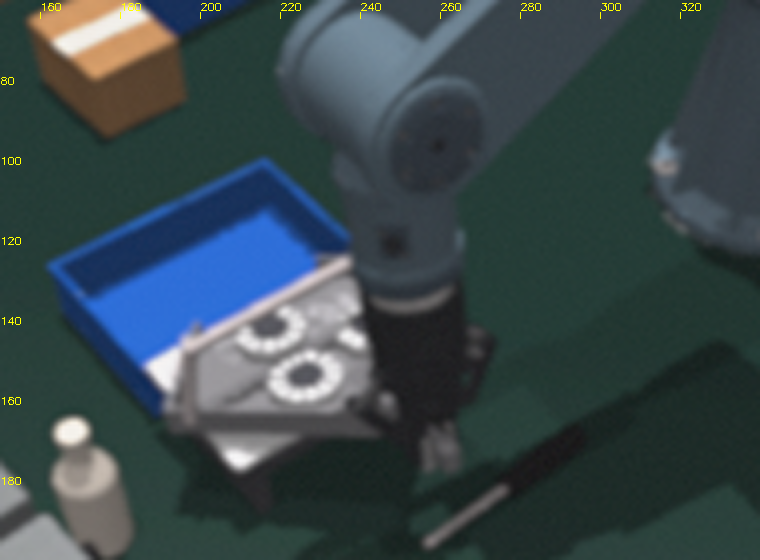

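Request:
apply_moves([
  {"translation": [0.0, 0.0, -0.0075], "angular": [0.0, 0.03, 0.0], "hand": 0.0},
  {"translation": [0.0, 0.0, -0.0124], "angular": [0.0, 0.05, 0.0], "hand": 0.0},
  {"translation": [-0.0001, 0.0, -0.0149], "angular": [0.0, 0.06, 0.0], "hand": 0.0},
  {"translation": [-0.0002, 0.0, -0.0173], "angular": [0.0, 0.07, 0.0], "hand": 0.0},
  {"translation": [-0.0002, 0.0, -0.0173], "angular": [0.0, 0.07, 0.0], "hand": 0.0},
  {"translation": [-0.0002, 0.0, -0.0173], "angular": [0.0, 0.07, 0.0], "hand": 0.0},
  {"translation": [-0.0001, 0.0, -0.0149], "angular": [0.0, 0.06, 0.0], "hand": 0.0},
  {"translation": [0.0, 0.0, -0.0124], "angular": [0.0, 0.05, 0.0], "hand": 0.0},
  {"translation": [0.0, 0.0, -0.0099], "angular": [0.0, 0.04, 0.0], "hand": 0.0},
  {"translation": [0.0, 0.0, -0.0074], "angular": [0.0, 0.03, 0.0], "hand": 0.0},
])

```text
time_s: 17.62
eef_pos: [0.5486, 0.0567, 0.227]
eef_rot: [-0.227, 0.691, 0.64, 0.246]
wrist_force: [-0.4, 2.6, 0.2]
opening: 0.154
```

```bash
python3 - <<'E'
from tilt import *
from bench import ctrl
c=ctrl.camera("top"); crop(c["img"],240,140,190,140,4,"pics/t9.png")
s=ctrl.camera("scene"); crop(s["img"],150,60,190,140,4,"pics/s9.png")
report(ctrl.get_obs())
E
```

```text
tilt deg 39.083038338912516 lip est (rigid) [ 0.5336 -0.1387  0.0747] F [-0.4  4.   1.9] M [0.36 0.07 0.23] q [-0.48  0.21  1.73  0.62  1.52 -0.54] open 0.148 t 17.725
```

View pics/t9.png

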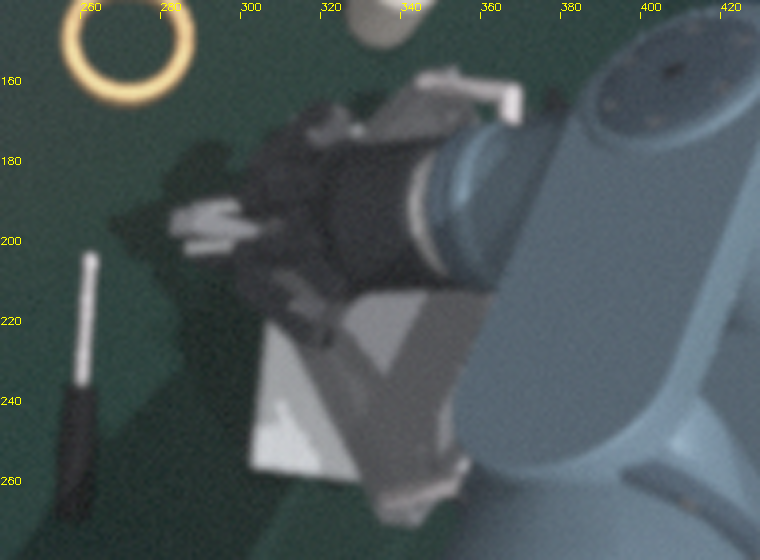

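View pics/s9.png

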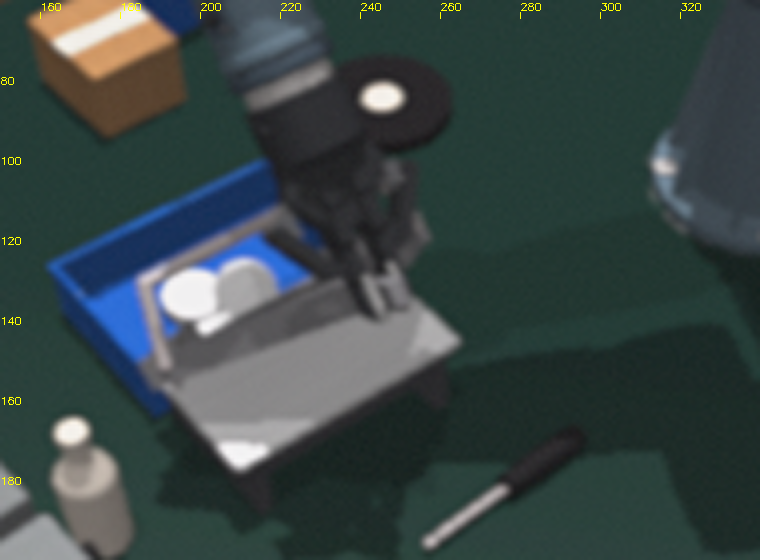

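Two discs are clearly in the bin, and a third edge shows near scene (203,140). I'll let it settle and look again.

Request:
apply_moves([
  {"translation": [0.0, 0.0, 0.0], "angular": [0.0, 0.0, 0.0], "hand": 0.0},
  {"translation": [0.0, 0.0, 0.0], "angular": [0.0, 0.0, 0.0], "hand": 0.0},
  {"translation": [0.0, 0.0, 0.0], "angular": [0.0, 0.0, 0.0], "hand": 0.0},
  {"translation": [0.0, 0.0, 0.0], "angular": [0.0, 0.0, 0.0], "hand": 0.0},
])

```text
time_s: 18.23
eef_pos: [0.5487, 0.0571, 0.2264]
eef_rot: [-0.227, 0.692, 0.641, 0.245]
wrist_force: [-0.8, 4.2, 1.2]
opening: 0.152
```

```bash
python3 - <<'E'
from tilt import *
from bench import ctrl
s=ctrl.camera("scene"); crop(s["img"],155,90,110,90,7,"pics/s10.png")
s=ctrl.camera("wrist"); cv2.imwrite("pics/w10.png",s["img"][:,:,::-1])
report(ctrl.get_obs())
E
```

```text
tilt deg 38.97431898884409 lip est (rigid) [ 0.5337 -0.1386  0.0746] F [0.6 3.7 1.8] M [0.27 0.14 0.26] q [-0.48  0.21  1.73  0.62  1.52 -0.54] open 0.153 t 18.325
```

View pics/s10.png

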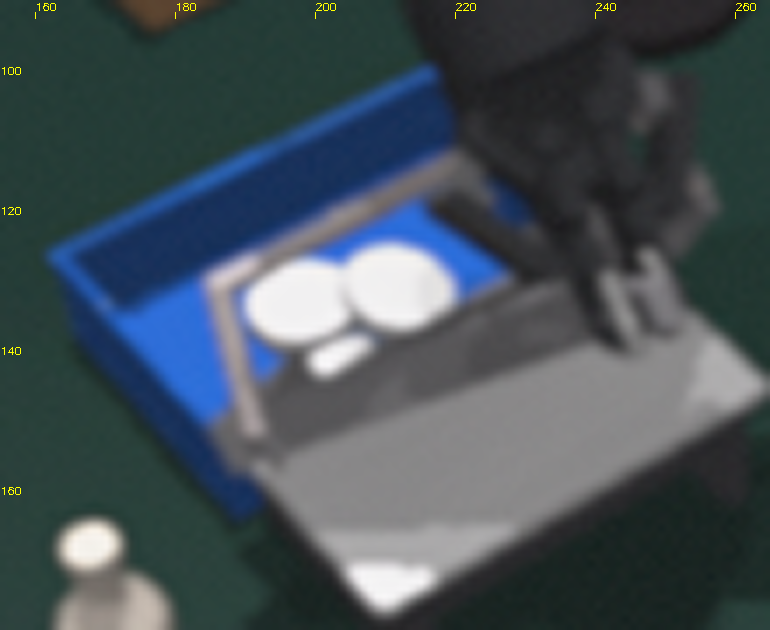

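View pics/w10.png

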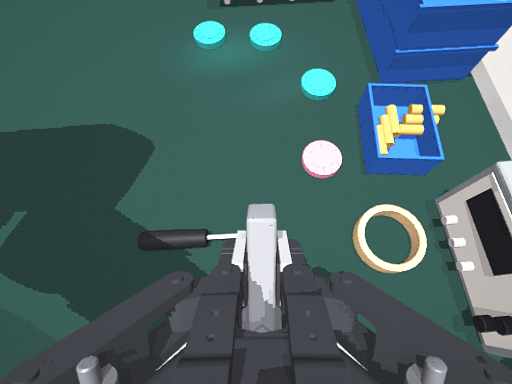

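```bash
python3 - <<'E'
from tilt import *
from bench import ctrl
S=Cam(ctrl.camera("scene"))
yaw=-1.647;x=np.array([np.cos(yaw),np.sin(yaw)]);A=np.c_[x,[-x[1],x[0]]]
for z in (.019,.033,.07,.09):
    print(z,((S.ray([[197.5,132.5],[212,130.5],[202.5,140]],z)[:,:2]-[.531,-.1435])@A).round(3).tolist())
E
```

```text
0.019 [[0.11, 0.011], [0.084, -0.038], [0.065, 0.017]]
0.033 [[0.096, 0.017], [0.071, -0.032], [0.052, 0.024]]
0.07 [[0.062, 0.033], [0.038, -0.013], [0.019, 0.04]]
0.09 [[0.043, 0.042], [0.019, -0.004], [0.001, 0.048]]
```

The third disc is probably on the bin floor, but the pan hides most of it. I'll lower partway to about 20°, still nose down, and look again.

Request:
apply_moves([
  {"translation": [-0.0003, 0.0, 0.0074], "angular": [0.0, -0.03, 0.0], "hand": 0.0},
  {"translation": [-0.0006, 0.0, 0.0124], "angular": [0.0, -0.05, 0.0], "hand": 0.0},
  {"translation": [-0.0007, 0.0, 0.0149], "angular": [0.0, -0.06, 0.0], "hand": 0.0},
  {"translation": [-0.0007, 0.0, 0.0149], "angular": [0.0, -0.06, 0.0], "hand": 0.0},
  {"translation": [-0.0006, 0.0, 0.0124], "angular": [0.0, -0.05, 0.0], "hand": 0.0},
  {"translation": [-0.0004, 0.0, 0.0099], "angular": [0.0, -0.04, 0.0], "hand": 0.0},
  {"translation": [-0.0003, 0.0, 0.0074], "angular": [0.0, -0.03, 0.0], "hand": 0.0},
  {"translation": [0.0, 0.0, 0.0], "angular": [0.0, 0.0, 0.0], "hand": 0.0},
])

```text
time_s: 19.38
eef_pos: [0.5515, 0.0946, 0.1565]
eef_rot: [-0.121, 0.722, 0.669, 0.131]
wrist_force: [0.4, -0.1, -0.0]
opening: 0.151
```

```bash
python3 - <<'E'
from tilt import *
from bench import ctrl
s=ctrl.camera("scene"); crop(s["img"],155,90,110,90,7,"pics/s11.png")
s=ctrl.camera("top"); crop(s["img"],240,140,190,140,4,"pics/t11.png")
report(ctrl.get_obs())
E
```

```text
tilt deg 20.638765583290734 lip est (rigid) [ 0.5337 -0.139   0.0746] F [-1.   1.2 -1.8] M [-0.29  0.02  0.06] q [-0.25  0.22  1.77  0.38  1.24 -0.31] open 0.154 t 19.475
```

View pics/s11.png

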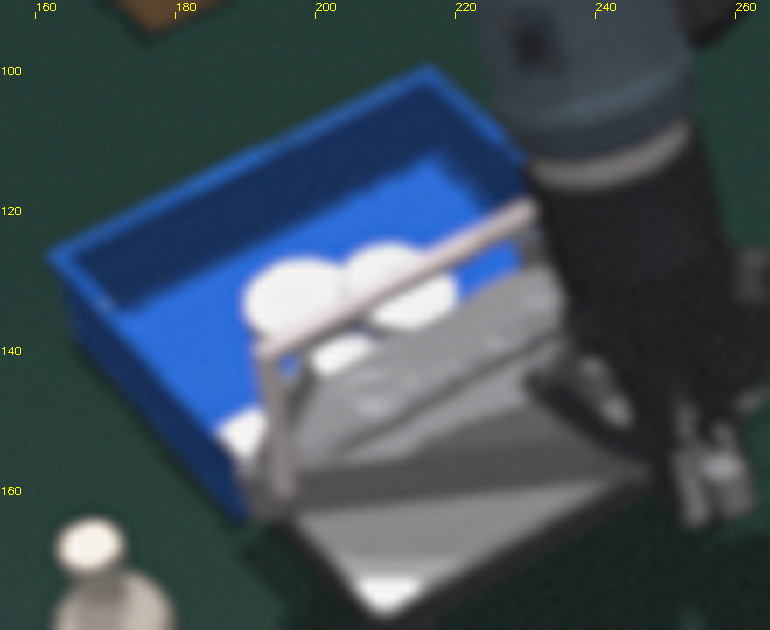

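View pics/t11.png

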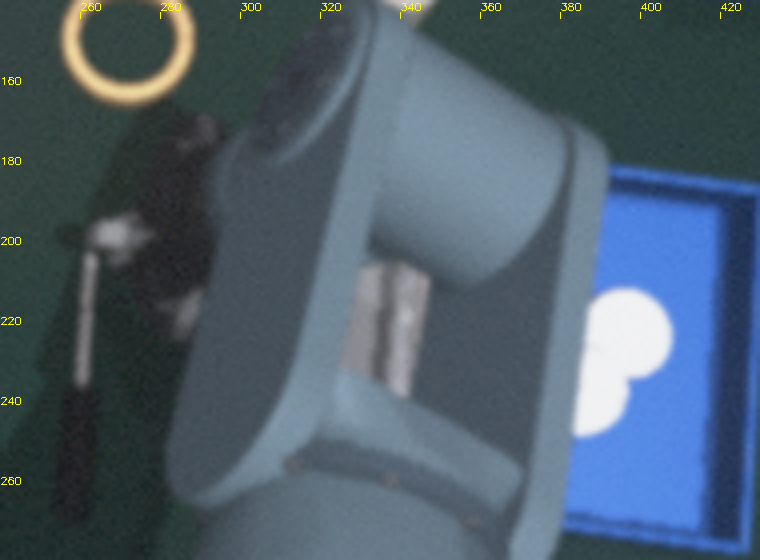

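The pan floor is empty, and the third disc's sliver at scene (203,140) lies beyond the lip in the bin. Lowering flat.

Request:
apply_moves([
  {"translation": [-0.0003, 0.0, 0.0074], "angular": [0.0, -0.03, 0.0], "hand": 0.0},
  {"translation": [-0.0006, 0.0, 0.0124], "angular": [0.0, -0.05, 0.0], "hand": 0.0},
  {"translation": [-0.0007, 0.0, 0.0149], "angular": [0.0, -0.06, 0.0], "hand": 0.0},
  {"translation": [-0.0007, 0.0, 0.0149], "angular": [0.0, -0.06, 0.0], "hand": 0.0},
  {"translation": [-0.0007, 0.0, 0.0149], "angular": [0.0, -0.06, 0.0], "hand": 0.0},
  {"translation": [-0.0006, 0.0, 0.0124], "angular": [0.0, -0.05, 0.0], "hand": 0.0},
  {"translation": [-0.0003, 0.0, 0.0074], "angular": [0.0, -0.03, 0.0], "hand": 0.0},
  {"translation": [-0.0001, 0.0, 0.0025], "angular": [0.0, -0.01, 0.0], "hand": 0.0},
  {"translation": [0.0, 0.0, 0.0], "angular": [0.0, 0.0, 0.0], "hand": 0.0},
])

```text
time_s: 20.6
eef_pos: [0.5528, 0.1087, 0.0718]
eef_rot: [-0.004, 0.734, 0.679, 0.004]
wrist_force: [-0.5, 0.6, -1.1]
opening: 0.154
```

```bash
python3 - <<'E'
from tilt import *
from bench import ctrl
s=ctrl.camera("scene"); crop(s["img"],155,90,110,90,7,"pics/s12.png")
s=ctrl.camera("top"); crop(s["img"],240,140,190,140,4,"pics/t12.png")
o=ctrl.get_obs();report(o);print(o["eef_pos"])
E
```

```text
tilt deg 0.6249370741886188 lip est (rigid) [ 0.5338 -0.1387  0.0747] F [ 0.8  1.3 -1.6] M [0.02 0.04 0.03] q [-0.02  0.35  1.75  0.01  1.04  0.05] open 0.151 t 20.7
[0.5529958  0.10866221 0.07209363]
```

View pics/s12.png

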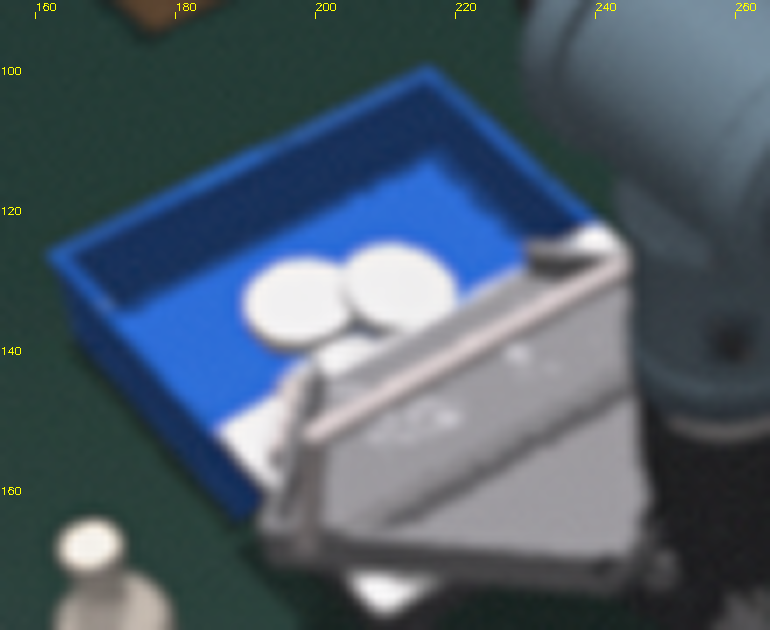

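View pics/t12.png

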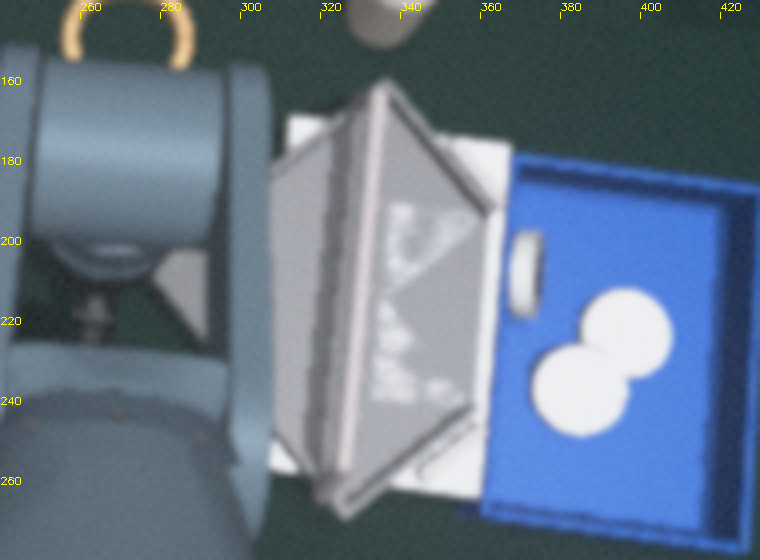

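All three discs are in the bin. One stands on edge against the bin's rear wall at top (371,208), with its centre about 30 mm above the floor, which is within limits. I'll lower the last 0.6°, release and retreat.

Request:
apply_moves([
  {"translation": [0.0, 0.0, 0.0012], "angular": [0.0, -0.005, 0.0], "hand": 0.0},
  {"translation": [0.0, 0.0, 0.0012], "angular": [0.0, -0.005, 0.0], "hand": 0.0},
  {"translation": [0.0, 0.0, 0.0], "angular": [0.0, 0.0, 0.0], "hand": 0.0},
  {"translation": [0.0, 0.0, 0.0], "angular": [0.0, 0.0, 0.0], "hand": 0.02},
  {"translation": [0.0, 0.0, 0.0], "angular": [0.0, 0.0, 0.0], "hand": 0.035},
  {"translation": [0.0, 0.0, 0.0], "angular": [0.0, 0.0, 0.0], "hand": 0.045},
  {"translation": [0.0, 0.0, 0.0], "angular": [0.0, 0.0, 0.0], "hand": 0.045},
  {"translation": [0.0, 0.0, 0.0], "angular": [0.0, 0.0, 0.0], "hand": 0.045},
])

```text
time_s: 21.7
eef_pos: [0.5528, 0.1086, 0.0693]
eef_rot: [-0.0, 0.734, 0.679, -0.0]
wrist_force: [-0.1, 0.1, -0.3]
opening: 0.528
```

Request:
apply_moves([
  {"translation": [0.0, 0.0, -0.005], "angular": [0.0, 0.0, 0.0], "hand": 0.045},
  {"translation": [0.0, 0.0, -0.015], "angular": [0.0, 0.0, 0.0], "hand": 0.045},
  {"translation": [0.0, 0.0, -0.025], "angular": [0.0, 0.0, 0.0], "hand": 0.045},
  {"translation": [0.0, 0.0, -0.03], "angular": [0.0, 0.0, 0.0], "hand": 0.045},
  {"translation": [0.01, 0.0, -0.03], "angular": [0.0, 0.0, 0.0], "hand": 0.045},
  {"translation": [0.025, -0.01, -0.02], "angular": [0.0, 0.0, 0.0], "hand": 0.045},
  {"translation": [0.035, -0.02, 0.0], "angular": [0.0, 0.0, 0.0], "hand": 0.045},
  {"translation": [0.035, -0.02, 0.0], "angular": [0.0, 0.0, 0.0], "hand": 0.045},
  {"translation": [0.02, -0.01, 0.0], "angular": [0.0, 0.0, 0.0], "hand": 0.045},
  {"translation": [0.0, 0.0, 0.0], "angular": [0.0, 0.0, 0.0], "hand": 0.045},
])

```text
time_s: 22.95
eef_pos: [0.5022, 0.2392, 0.1956]
eef_rot: [0.0, 0.733, 0.68, 0.001]
wrist_force: [0.4, 0.2, -0.1]
opening: 0.526
```

```bash
python3 - <<'E'
from ov import *
from bench import ctrl
import pickle
cs={n:ctrl.camera(n) for n in ["scene","top"]}; pickle.dump(cs,open("c13.pkl","wb"))
crop(cs["scene"]["img"],150,60,190,140,4,"pics/s13.png")
crop(cs["top"]["img"],240,140,190,140,4,"pics/t13.png")
for fn,n,a in [("pics/s13.png","scene",(150,60,4)),("pics/t13.png","top",(240,140,4))]:
    im=cv2.imread(fn);panline(Cam(cs[n]),im,*a,(.5399,-.0611),-1.648,.075);cv2.imwrite(fn,im)
o=ctrl.get_obs();print(o["eef_pos"],o["wrist_force"],o["time_s"],o["opening"])
E
```

```text
[0.50299293 0.2376655  0.19516848] [-0.51342066 -1.30426059 -0.72662756] 23.05 0.5267143878918975
```

View pics/s13.png

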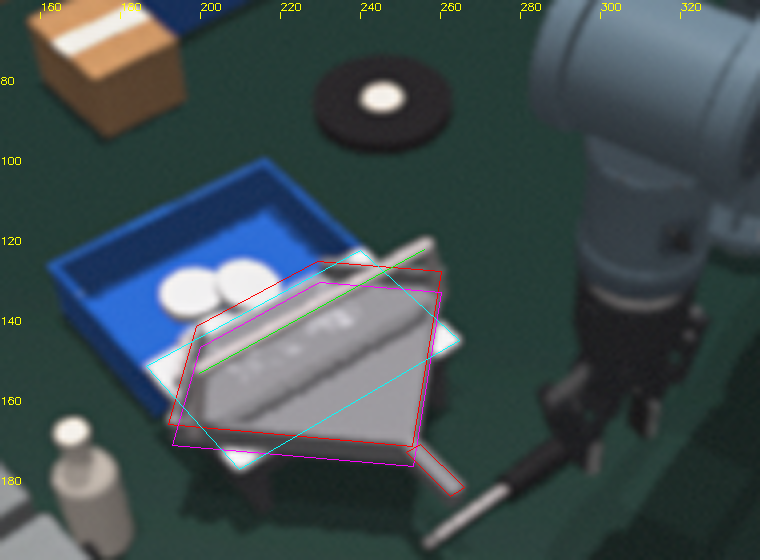

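View pics/t13.png

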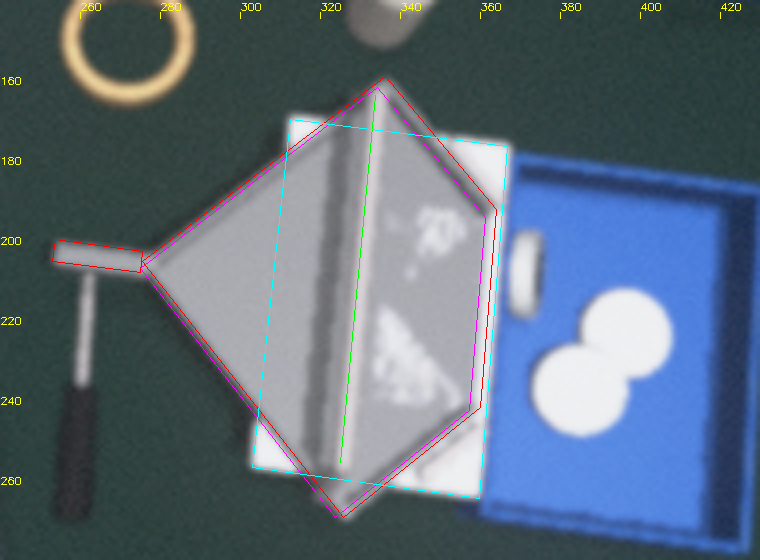

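```bash
python3 - <<'E'
from fit import *
cs=pickle.load(open("c13.pkl","rb")); T=Cam(cs["top"])
# bin outer rim corners: front-left, front-right  (z .060), rim outer 180x250; right-rear
u=un([[760,184],[747,550],[515,152],[480,515]],240,140,4)
L=[[.09,.125,.06],[.09,-.125,.06],[-.09,.125,.06],[-.09,-.125,.06]]
p,r=fit([(T,L[:],u)],[.52,-.24,-1.647]); print("bin",p,r.tolist())
p0,r0=fit([(T,L[:2],u[:2])],[.52,-.24,-1.647]); print("bin front only",p0)
for q in (p,p0):
  x=np.array([np.cos(q[2]),np.sin(q[2])]);A=np.c_[x,[-x[1],x[0]]]
  for z in (.035,.019): print(z,((T.ray(un([[527,273],[626,333],[580,390]],240,140,4),z)[:,:2]-q[:2])@A).round(3).tolist())
  print("nest in bin",((np.array([.531,-.1435])-q[:2])@A).round(3))
E
```

```text
bin [ 0.5199735  -0.24003561 -1.6645452 ] [[4.4, -1.0], [1.5, 2.6], [-2.0, -2.8], [-2.4, 0.6]]
bin front only [ 0.52018594 -0.23226132 -1.63577477]
0.035 [[-0.062, 0.043], [0.007, 0.012], [-0.02, -0.03]]
0.019 [[-0.058, 0.046], [0.012, 0.015], [-0.015, -0.028]]
nest in bin [-0.097  0.002]
0.035 [[-0.053, 0.045], [0.015, 0.012], [-0.013, -0.029]]
0.019 [[-0.049, 0.048], [0.02, 0.015], [-0.008, -0.027]]
nest in bin [-0.089  0.005]
```

```bash
python3 - <<'E'
from bench import ctrl
print(ctrl.hand_in())
E
```

```text
the job is handed in; nothing more can be done
None
```

I carried the pan level by its overhead bar to the stand, set it down between the guide bars and let go. I then took it by the tail handle and tipped it to about 39° around its lip. All three discs slid out into the blue bin. I lowered the empty pan flat, released it, backed the arm off and handed the job in at about 23 s of the 64 s allowed.

**Pan:** In the last top and scene pictures it is empty and flat, pointing the right way. Its lip is about 5 mm behind the nest point and about 3 mm to the left. I measured that before tipping, and the same outline still fits the final pictures to within a few millimetres.

**Discs:** All three are in the bin. Two lie near its middle, one overlapping the other. The third stands on edge near the rear wall, its centre about 60 mm behind the bin's centre and an estimated 30 mm above its floor. That is inside the limits, and it did not move between the last two looks.

**Bystanders:** The screwdriver, bottle and roll of tape look untouched, though I judged that by eye and did not measure it. The wrist force stayed within about 9 N whenever I read it, and the gripper was clear of everything at the end.

**Checks that disagreed:**
- My scene-camera-only estimate of the pan on the stand was about 7 mm off, because the arm hid one end of the bar. I went by the top view and the combined fit instead.
- The bin outline fitted with up to about 5 pixels of error. Its position is therefore only good to about 1 cm, and the discs have more margin than that.

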